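# Weigh a batch of core plugs, tip it into its bin and cover the bin

### The arm

A 6-joint arm with a two-finger parallel gripper is mounted at the origin on the work surface. World frame = base frame: x ahead of the robot, y to its left, z up, the work surface at z = 0. Lengths are in m, angles in rad, forces in N, time in s.
With the tool pointing down it reaches from about 0.35 to 0.975 m from the base axis. Payload 17.4 kg.
Tool frame: the origin (TCP) lies on the mounting face of the last link; the fingertips stand 173 mm ahead of it and the grasp point (between the pads) lies 155 mm ahead of it; z points along the fingers, y is the direction in which the jaws open and shut (so a half turn about z gives the same grasp; the last joint's range is limited). The gripper opens to 85 mm and grips with 20 to 120 N. Pads are 22 mm wide; open, the fingers measure 114 mm over their backs; the gripper's body (76 mm by 85 mm) begins 54 mm behind the grasp point. The pads swing forward as they close: fully open they stand 13 mm farther back than shut.
Start: joints at [1.233, 0.116, 1.442, -0, 1.584, -0.038], TCP at [0.199, 0.645, 0.405] pointing down, gripper open.
Joint ranges: [-2.83, 2.83], [-0.83, 2.19], [0.07, 2.5], [-1.14, 4.28], [0.01, 3], [-2.97, 2.97]. Speed limits (rad/s): [1.89, 1.89, 2.22, 3.14, 3.14, 3.14].

### API

Orientations are given as [roll, pitch, yaw] about the fixed x, y, z axes, in that order (R = Rz(yaw) Ry(pitch) Rx(roll)).
In Python, from bench import * gives the robot as it stands.
- The arm moves only by the tool arm_command, never from a script. Its argument "plan" is one flat list of numbers, 4 for each row, row after row: the shift along the tool's x, y, z in cm, then the turn about the tool's z in rad. A call has exactly 5 rows; each row is the pose to reach, as a shift and turn from the pose commanded when the call began, along the tool's axes at that moment; what a row does not reach only later rows make up. A row lasts 1/12 s, in which the tool goes at most 41.7 mm and 7.16 degrees, less where a joint would pass 70% of its speed; a pose out of reach is approached as far as the arm can. A call with a gripper value outside its range is refused whole. "grip" is the closure in counts, from 0 (fully open) to 255 (shut), set as the call begins (left out, the last holds). The fingers move at their own pace and stop on an object; the grip force is fixed at half the most. Time passes only in rows, so rows that repeat a pose let the fingers close, or fill a call up. It gives the time, the measured TCP pose, the force and the opening at its end, in the units of the state.
- get_state(): the state, without advancing time (a new reading comes with each control period).
- grab_frame(name): name is "side" or "top" or "wrist"; returns the picture (384x512x3 uint8, blue, green, red); there is no depth.
- camera_info(name): a dict with "K" (3x3 intrinsics, pixels), "distortion" ([k1, k2, p1, p2, k3] as OpenCV has them; the pictures are not rectified), "position" and "orientation" of the camera in the world. Camera axes: x right, y up, looking along -z (the intrinsics and any distortion apply to the point x, -y, -z); pixel columns grow to the right and rows downward; lengths in m; the calibration is good to about 2 mm. A picture is of the moment at which its call begins: read the wrist's pose just before it. camera_info takes no time and is no camera call; for the wrist camera it gives the pose at the moment of the call.
- close_job(): hands the job in, once; it reports no verdict.
The state is a dict: "time": time; "qpos": joint angles; "qd": joint speeds; "effort": joint torques, N m; "position": TCP position; "eef_rot": TCP orientation; "force": force on the tool from outside, world axes, zero at the start; "moment": the same for the moment, N m; "opening": opening from 0.0 (shut) to 1.0 (fully open).
Only numpy, scipy, OpenCV 4.12 (cv2) and the standard library are available. Lean on these libraries where they do the work, as an engineer would, in place of code of your own. Each camera call takes 0.05 s, during which the arm holds its last target.

### The job

Put all the rock core plugs into the pan of the weigher so that the whole batch lies in it at once, released; then lift the pan's red bar to tip them into the grey bin, lower the pan back to level, and put into the bin any plug that missed it. Only after that, slide the thin blue cover over the stone slab until at least half of its orange tab sticks out over the slab's edge nearest the robot, pinch the tab there, and lay the cover flat, square and centred on the bin. Leave the flask, the jar and the brush where they are.

Things in the scene. Friction and masses are not known exactly. Their poses are not given: they have to be found in the camera images.
- plug0: a brown rock core plug, an upright cylinder of 30 mm diameter and 24 mm height, 42 g; origin at the centre of its underside, z along its axis. Three to five plugs are present, standing on the bench at the start; those absent read None throughout
- plug1: a brown rock core plug, an upright cylinder of 30 mm diameter and 24 mm height, 42 g; origin at the centre of its underside, z along its axis. Three to five plugs are present, standing on the bench at the start; those absent read None throughout
- plug2: a brown rock core plug, an upright cylinder of 30 mm diameter and 24 mm height, 42 g; origin at the centre of its underside, z along its axis. Three to five plugs are present, standing on the bench at the start; those absent read None throughout
- plug3: a brown rock core plug, an upright cylinder of 30 mm diameter and 24 mm height, 42 g; origin at the centre of its underside, z along its axis. Three to five plugs are present, standing on the bench at the start; those absent read None throughout
- plug4: a brown rock core plug, an upright cylinder of 30 mm diameter and 24 mm height, 42 g; origin at the centre of its underside, z along its axis. Three to five plugs are present, standing on the bench at the start; those absent read None throughout
- slab: a fixed grey stone slab, 230 mm along its x, 200 mm along its y, 50 mm high; origin at the centre of its underside; its -x side is the edge nearest the robot
- slab_edge (a point): the middle of the slab's top edge on its -x side (nearest the robot), at the height of the slab's top; axes as the slab's
- cover: the loose cover, a flat plate 3 mm thick, 140 g: a blue rectangle 130 mm along x, 124 mm along y, with an orange tab 44 mm wide in y reaching 41 mm out from the middle of its -x side. Origin: centre of the rectangle's underside. It starts on the slab, tab towards the slab's -x edge, tab end 25 to 42 mm short of it. It can be pushed at its back edge (x = +65 mm); too thin to pick up where it lies flat
- cover_tab (a point): the middle of the cover's orange tab (86 mm from the cover's origin along its -x), at half thickness; axes as the cover's
- cover_tab_end (a point): the middle of the free end of the cover's orange tab (106 mm from the cover's origin along its -x), at half thickness
- weigher: the fixed white weigher, housing 160 mm along its x and 85 mm high; origin on the bench below the pan's hinge; its x is the hinge's direction, the pan lies on its +y side, the bin on its -y side. The hinge's posts at x = +-72 mm are 115 mm high
- pan_hinge (a point): the centre of the pan's hinge line, 95 mm above the bench; the hinge runs along the weigher's x; axes as the weigher's
- pan (a joint): tilt of the pan (rad) about its hinge: 0 level (rests on its stop, where it falls back to by itself below about 0.8), 1.25 fully tipped towards the bin (its other stop; it falls to it by itself above about 0.8); plugs begin to slide out at 0.5 to 0.7 and are surely out at 1.2. It is an ordinary free hinge without spring, and the empty pan weighs 0.35 kg
- pan_floor (a point): the centre of the top of the pan's steel floor; while level 60 mm above and 65 mm to +y of the hinge, axes as the weigher's; they turn with the pan. The floor is 130 mm along y, open to -y (the bin's side), inside 97 mm wide at the open end and 128 mm at the back; side and back walls stand 28 mm above the floor
- pan_bar (a point): the middle of the pan's red round lifting bar, 10 mm thick, 78 mm long along the weigher's x, 43 mm behind the pan's back wall; while level it lies 176 mm to +y of the hinge line and 80 mm above it. Both ends are carried by 8 mm arms at x = +-35 mm. Free to turn in a loose pinch when followed round the hinge
- bin: the fixed grey open bin, outside 110 mm along x, 105 mm along y, 85 mm high, walls and floor 4 mm thick; origin at the centre of its underside; axes as the weigher's. While the pan is level, its open end is 28 mm from the bin and 70 mm higher than its rim, so the cover can lie on the rim with its tab pointing to the bin's -x (towards the robot)
- flask: a bystander: amber glass jar with blue cap, 54 mm across, 120 mm high; origin at the centre of its underside
- jar: a bystander: white plastic jar, 60 mm across, 90 mm high; origin at the centre of its underside
- brush: a bystander: a brush of 160 mm lying on the bench, its origin near the middle of its length

How it is judged:
By the outcome, as a careful person would: the job done as asked, in the order asked, and still so for the second after the job is handed in, with the robot touching nothing.
Of plug0, plug1, plug2, plug3, plug4 only 3 to 5 are there at a start; the rules pass over those that are not, and their reading is None.
At some moment in a run one of plug0, plug1, plug2, plug3, plug4, cover may be knocked a few centimetres aside while the robot is not near it.
It also fails if it takes over 210 s, if anything falls off the work surface, if the arm or the gripper's body presses on something with over 40 N, if the wrist force passes 120 N, or if a joint passes its speed limit or range.

## Working session

There is one attempt and no reset: what is moved stays moved. The work goes in short steps, Python scripts to look and compute and a tool call to move; the robot and the scene stay as the last step left them, time stands still between calls to the robot, and variables do not carry over. Pictures are saved under pics/ and viewed, and the job is handed in when it is done.

Besides the shell and the picture viewer there is one more tool, called after "Request:" as name(argument=value, ...) on one line, values as JSON. arm_command: Moves the arm, as the interface text tells. Its arguments: {"type":"object","properties":{"plan":{"type":"array"},"grip":{"type":"number"}},"required":["plan"]}

```bash
mkdir -p pics; ls
python3 - <<'E'
from bench import *
import cv2
s=get_state();print({k:s[k] for k in s})
for n in ["side","top","wrist"]:
    i=camera_info(n);print(n,i)
    cv2.imwrite(f"pics/{n}0.png",grab_frame(n))
E
```

```text
pics
{'time': 0.0, 'qpos': array([ 1.23321248e+00,  1.16521810e-01,  1.44228513e+00, -5.75126973e-05,
        1.58402112e+00, -3.77684212e-02]), 'qd': array([ 0.00077443, -0.0013293 ,  0.00081698, -0.00023238, -0.00067623,
        0.00011037]), 'effort': array([-2.80612912e-03, -7.31992364e+01, -6.32477474e+01, -1.32410155e-04,
        6.34700758e-03, -5.04121476e-05]), 'position': array([0.19935604, 0.64490306, 0.40392556]), 'eef_rot': array([-3.14035595e+00,  1.08191648e-05,  2.84177651e+00]), 'force': array([-0.25046938, -0.18568064,  0.75203267]), 'moment': array([-0.03736634,  0.01482123,  0.00530126]), 'opening': 1.0000686010795967}
side {'K': array([[382.41544171,   0.        , 259.64396753],
       [  0.        , 382.41544171, 192.31431618],
       [  0.        ,   0.        ,   1.        ]]), 'distortion': array([-0.09405008,  0.        ,  0.        ,  0.        ,  0.        ]), 'position': array([0.34004172, 0.6272393 , 0.73562587]), 'orientation': array([ 0.89855781,  0.01693756, -2.79890451])}
top {'K': array([[369.96127056,   0.        , 259.45311715],
       [  0.        , 369.96127056, 188.02461649],
       [  0.        ,   0.        ,   1.        ]]), 'distortion': array([-0.08202191,  0.        ,  0.        ,  0.        ,  0.        ]), 'position': array([ 0.41642956, -0.04613986,  1.01605612]), 'orientation': array([ 0.18741625, -0.01576141, -1.58385279])}
wrist {'K': array([[272.42577008,   0.        , 255.96996409],
       [  0.        , 272.42577008, 195.72318367],
       [  0.        ,   0.        ,   1.        ]]), 'distortion': array([-0.03707029,  0.        ,  0.        ,  0.        ,  0.        ]), 'position': array([0.13487014, 0.66476119, 0.37323371]), 'orientation': array([-2.68944588e-01,  1.20507856e-03,  1.27122218e+00])}
```

View pics/top0.png

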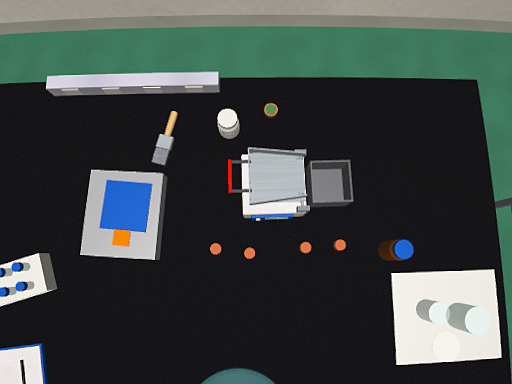

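View pics/side0.png

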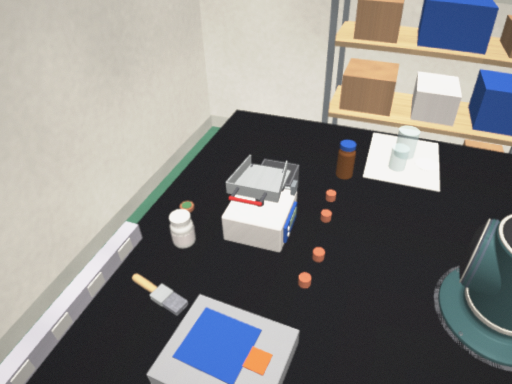

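View pics/wrist0.png

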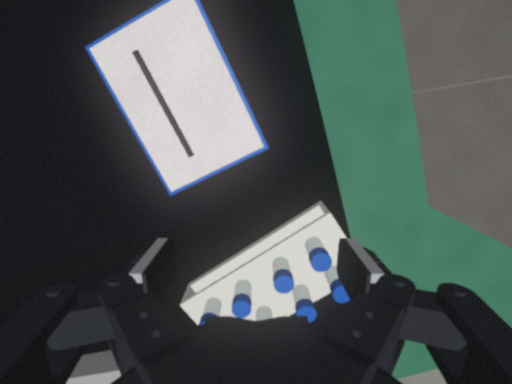

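```bash
cat > h.py <<'E'
import numpy as np, cv2
from scipy.spatial.transform import Rotation as R
from bench import *
def cam(n,i=None):
    i=i or camera_info(n); return i
def ray(i,u,v):
    p=cv2.undistortPoints(np.array([[[u,v]]],float),i["K"],np.array(i["distortion"]))[0,0]
    d=R.from_euler('xyz',i["orientation"]).as_matrix()@np.array([p[0],-p[1],-1.0])
    return np.array(i["position"]),d
def px2w(i,u,v,z):
    o,d=ray(i,u,v); return o+d*(z-o[2])/d[2]
def w2px(i,P):
    P=np.atleast_2d(P)
    c=(P-i["position"])@R.from_euler('xyz',i["orientation"]).as_matrix()
    c=c*[1,-1,-1]
    return cv2.projectPoints(c.reshape(-1,1,3),np.zeros(3),np.zeros(3),i["K"],np.array(i["distortion"]))[0][:,0]
def tri(obs):
    A=np.zeros((3,3));b=np.zeros(3)
    for i,u,v in obs:
        o,d=ray(i,u,v); d=d/np.linalg.norm(d); M=np.eye(3)-np.outer(d,d); A+=M;b+=M@o
    x=np.linalg.solve(A,b)
    return x
def crop(im,x0,y0,w,h,k,fn):
    c=cv2.resize(im[y0:y0+h,x0:x0+w],None,fx=k,fy=k,interpolation=cv2.INTER_CUBIC)
    cv2.imwrite(fn,c)
E
python3 - <<'E'
from h import *
t=cv2.imread("pics/top0.png")
crop(t,200,90,210,180,3.8,"pics/t0a.png")
crop(t,70,90,130,180,3.3,"pics/t0b.png")
s=cv2.imread("pics/side0.png")
crop(s,110,130,260,190,3,"pics/s0a.png")
E
```

```text
(no output)
```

View pics/t0a.png

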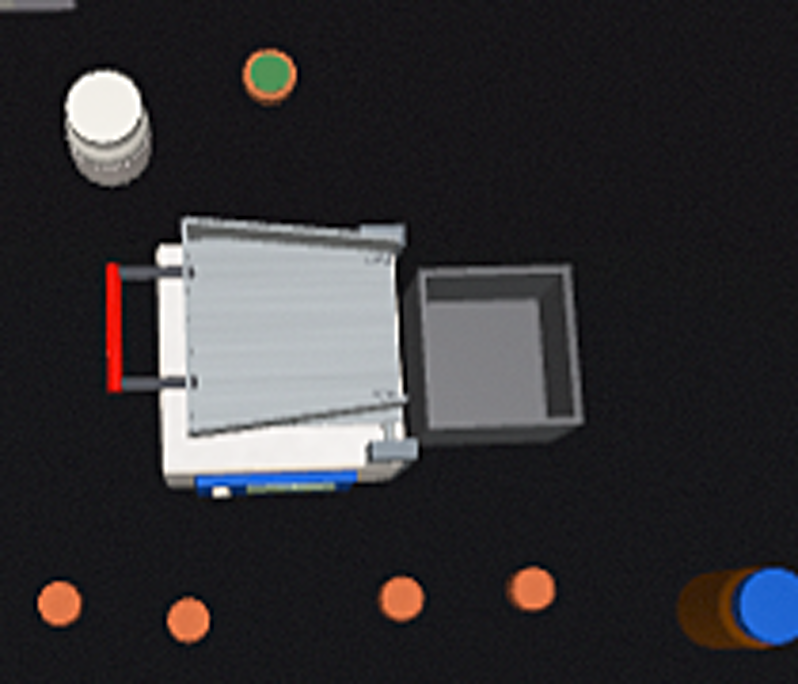

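View pics/t0b.png

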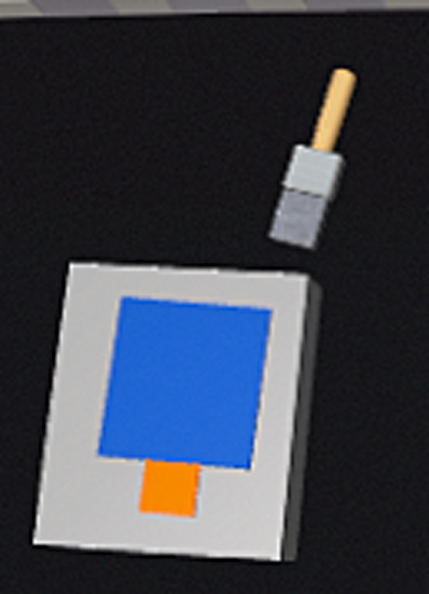

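View pics/s0a.png

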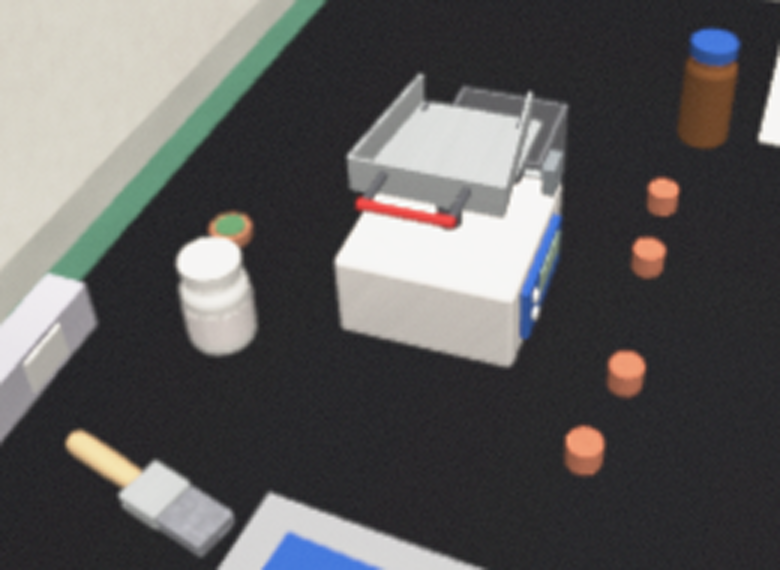

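Run:
```python
from h import *
t=cv2.imread("pics/top0.png");s=cv2.imread("pics/side0.png")
it=camera_info("top");i2=camera_info("side")
P=lambda x,y:(200+(x+.5)/3.8-.5, 90+(y+.5)/3.8-.5)
Q=lambda x,y:(70+(x+.5)/3.3-.5, 90+(y+.5)/3.3-.5)
S=lambda x,y:(110+(x+.5)/3-.5,130+(y+.5)/3-.5)
for n,a in {"A":(59,603),"B":(188,620),"C":(401,598),"D":(532,589)}.items():
    print(n,px2w(it,*P(*a),.024).round(4))
for n,a in {"A":(585,440),"B":(627,362),"C":(649,248),"D":(663,188)}.items():
    print(n,'side',px2w(i2,*S(*a),.024).round(4))
print("flask",px2w(it,*P(775,606),.12),"jar",px2w(it,*P(104,106),.09),"pot",px2w(it,*P(270,74),.02),px2w(it,*P(297,74),.02))
print("bin rim (outer corners)")
B=[px2w(it,*P(*a),.085) for a in [(418,268),(571,265),(584,422),(428,430)]]
for b in B:print(b.round(4))
print('c',np.mean(B,0))
print("bar ends top",px2w(it,*P(113,263),.18),px2w(it,*P(114,391),.18))
print("bar tri",tri([(it,*P(113.5,268)),(i2,*S(362,204))]),tri([(it,*P(114.5,387)),(i2,*S(453,220))]))
print("pan floor corners z .155",[px2w(it,*P(*a),.155).round(4) for a in [(188,240),(190,433)]])
print("housing top z.085",[px2w(it,*P(*a),.085).round(4) for a in [(157,244),(163,474),(402,470)]])
print("slab",[px2w(it,*Q(*a),.05).round(4) for a in [(71,263),(308,273),(280,559),(34,543)]])
print("cover",[px2w(it,*Q(*a),.053).round(4) for a in [(120,296),(272,309),(250,469),(98,457)]])
print("tab",[px2w(it,*Q(*a),.053).round(4) for a in [(146,460),(200,464),(194,517),(140,511)]])
```

```text
A [0.4428 0.0554 0.024 ]
B [ 0.4301 -0.0346  0.024 ]
C [ 0.4433 -0.1839  0.024 ]
D [ 0.448  -0.2769  0.024 ]
A side [0.4452 0.0539 0.024 ]
B side [ 0.4326 -0.0375  0.024 ]
C side [ 0.4453 -0.1849  0.024 ]
D side [ 0.4508 -0.2778  0.024 ]
flask [ 0.43087903 -0.41237939  0.12      ] jar [0.78284347 0.02048658 0.09      ] pot [ 0.83524707 -0.09954051  0.02      ] [ 0.8351468 -0.1199534  0.02     ]
bin rim (outer corners)
[ 0.6655 -0.1951  0.085 ]
[ 0.667  -0.3015  0.085 ]
[ 0.5573 -0.3039  0.085 ]
[ 0.5531 -0.1975  0.085 ]
c [ 0.61071516 -0.24948682  0.085     ]
bar ends top [0.64486456 0.00795284 0.18      ] [0.5649962  0.00714781 0.18      ]
bar tri [0.64300344 0.00794963 0.17569316] [0.56826358 0.00705004 0.17869061]
pan floor corners z .155 [array([ 0.6664, -0.038 ,  0.155 ]), array([ 0.5426, -0.0383,  0.155 ])]
housing top z.085 [array([ 0.684, -0.016,  0.085]), array([ 0.5255, -0.0195,  0.085 ]), array([ 0.5263, -0.179 ,  0.085 ])]
slab [array([0.6556, 0.3921, 0.05  ]), array([0.6448, 0.1946, 0.05  ]), array([0.4158, 0.2092, 0.05  ]), array([0.4284, 0.4069, 0.05  ])]
cover [array([0.6267, 0.3477, 0.053 ]), array([0.6146, 0.2221, 0.053 ]), array([0.486 , 0.2346, 0.053 ]), array([0.4961, 0.3575, 0.053 ])]
tab [array([0.4935, 0.3184, 0.053 ]), array([0.4902, 0.2748, 0.053 ]), array([0.4486, 0.2777, 0.053 ]), array([0.4534, 0.3212, 0.053 ])]
```

Request:
arm_command(plan=[-2.6,-3.1,0.5,-0.06,-5.2,-6.2,1,-0.12,-7.8,-9.3,1.5,-0.18,-10.4,-12.4,2,-0.24,-13,-15.5,2.5,-0.3], grip=0)

```text
time: 0.57
position: [0.2779, 0.4567, 0.3791]
eef_rot: [-3.141, -0.0, -3.138]
force: [1.5, -0.5, 0.8]
opening: 1.003
```

Request:
arm_command(plan=[-1.5,-3.7,0.5,0,-3,-7.4,1,0,-4.5,-11.1,1.5,0,-6,-14.8,2,0,-7.5,-18.5,2.5,0])

```text
time: 0.98
position: [0.3528, 0.2716, 0.3544]
eef_rot: [3.141, 0.0, -3.141]
force: [-0.3, 1.0, -0.5]
opening: 1.0
```

Request:
arm_command(plan=[-1.5,-3.7,1,0,-3,-7.4,2,0,-4.5,-11.1,3,0,-6,-14.8,4,0,-7.5,-18.5,5,0])

```text
time: 1.4
position: [0.4279, 0.0864, 0.3044]
eef_rot: [3.141, 0.001, -3.141]
force: [1.6, -0.2, 0.2]
opening: 1.0
```

Run:
```python
from h import *
i=camera_info("wrist");f=grab_frame("wrist");cv2.imwrite("pics/w1.png",f)
print(i["position"],get_state()["position"])
for p in [(.444,.0547),(.4313,-.036)]: print(w2px(i,[[*p,.024]]),w2px(i,[[*p,.0]]))
```

```text
[0.3604102  0.08639756 0.27355315] [0.42948441 0.08151031 0.30230613]
[[223.03869158 210.29246495]] [[225.69320258 203.02611452]]
[[128.3917049  197.58557279]] [[138.68079234 191.31193148]]
```

View pics/w1.png

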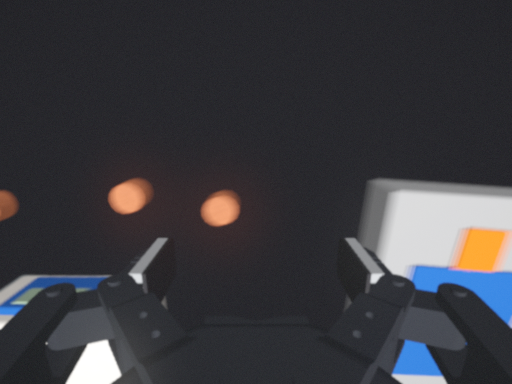

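Request:
arm_command(plan=[-0.7,-1.4,2.5,0,-1.4,-2.7,5.5,0,-1.4,-2.7,8.5,0,-1.4,-2.7,11,0,-1.4,-2.7,12.4,0])

```text
time: 1.87
position: [0.441, 0.0611, 0.1776]
eef_rot: [-3.141, -0.003, 3.141]
force: [0.3, 0.1, 0.1]
opening: 1.001
```

Request:
arm_command(plan=[0,0,0,0,0,0,0,0,0,0,0,0,0,0,0,0,0,0,0,0], grip=255)

```text
time: 2.28
position: [0.4423, 0.0616, 0.1823]
eef_rot: [3.141, 0.002, -3.141]
force: [-7.2, -1.3, 14.9]
opening: 0.325
```

Request:
arm_command(plan=[0,0,-0.2,0,0,0,-0.3,0,0,0,-0.3,0,0,0,-0.3,0,0,0,-0.3,0])

```text
time: 2.7
position: [0.4418, 0.0614, 0.1837]
eef_rot: [-3.142, 0.0, -3.141]
force: [-0.3, -0.7, 0.0]
opening: 0.321
```

Run:
```python
from h import *
s=get_state();print(s["position"],s["force"],s["opening"])
cv2.imwrite("pics/w2.png",grab_frame("wrist"))
```

```text
[0.44182474 0.0614438  0.1837368 ] [-0.27437706 -0.70882755  0.01596732] 0.3209411615629268
```

View pics/w2.png

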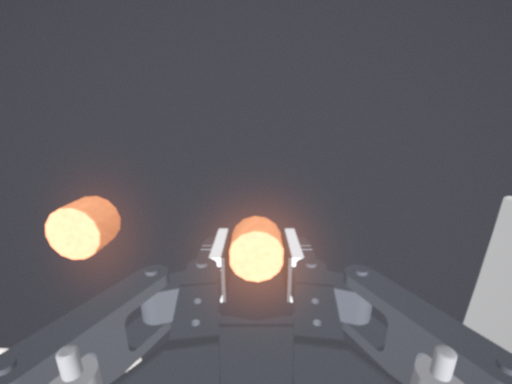

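Request:
arm_command(plan=[0,0,-4,0,0,0,-8,0,0,0,-12,0,0,0,-16,0,0,0,-20,0])

```text
time: 3.17
position: [0.4414, 0.0614, 0.3857]
eef_rot: [-3.142, 0.0, -3.141]
force: [0.8, 0.4, -0.5]
opening: 0.324
```

Request:
arm_command(plan=[-2.8,-2.8,-0.4,0,-5.6,-5.6,-0.8,0,-8.4,-8.4,-1,0,-11.2,-11.2,-1,0,-13.9,-14,-1,0])

```text
time: 3.58
position: [0.5821, -0.0802, 0.3936]
eef_rot: [-3.142, 0.0, -3.142]
force: [-0.0, 0.1, 0.5]
opening: 0.323
```

Run:
```python
from h import *
s=get_state();print(s["position"],s["force"],s["opening"])
crop(grab_frame("side"),190,120,200,180,3.2,"pics/s3.png")
cv2.imwrite("pics/w3.png",grab_frame("wrist"))
```

```text
[ 0.5820838 -0.0802169  0.3935959] [-4.84875325e-05  7.58304047e-02  5.13399732e-01] 0.32269910235854155
```

View pics/s3.png

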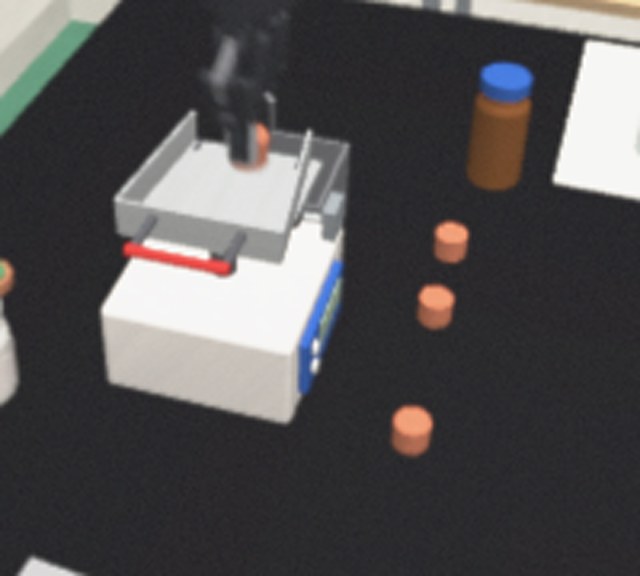

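View pics/w3.png

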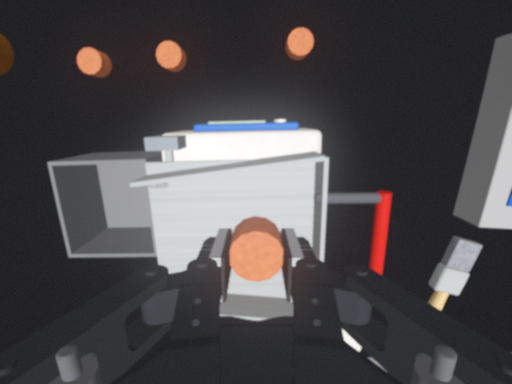

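Request:
arm_command(plan=[0,0,2,0,0,0,3.5,0,0,0,4.5,0,0,0,5,0,0,0,5.3,0])

```text
time: 4.1
position: [0.5806, -0.0781, 0.3399]
eef_rot: [3.141, -0.001, -3.141]
force: [0.3, 0.1, -0.0]
opening: 0.321
```

Request:
arm_command(plan=[0,0,0,0,0,0,0,0,0,0,0,0,0,0,0,0,0,0,0,0], grip=140)

```text
time: 4.52
position: [0.5809, -0.0785, 0.3413]
eef_rot: [-3.141, 0.001, -3.141]
force: [0.8, 1.0, 0.5]
opening: 0.454
```

Request:
arm_command(plan=[0,0,-1,0,0,0,-3,0,0,0,-5,0,0,0,-7,0,0,0,-8,0])

```text
time: 4.93
position: [0.5808, -0.0785, 0.4243]
eef_rot: [-3.141, 0.003, -3.141]
force: [-0.0, -0.6, 0.9]
opening: 0.45
```

Run:
```python
from h import *
s=get_state();print(s["position"],s["force"],s["opening"])
crop(grab_frame("side"),190,120,200,180,3.2,"pics/s4.png")
cv2.imwrite("pics/w4.png",grab_frame("wrist"))
```

```text
[ 0.58079777 -0.07851164  0.42428258] [-0.03203481 -0.60414492  0.9235981 ] 0.4501871797372028
```

View pics/s4.png

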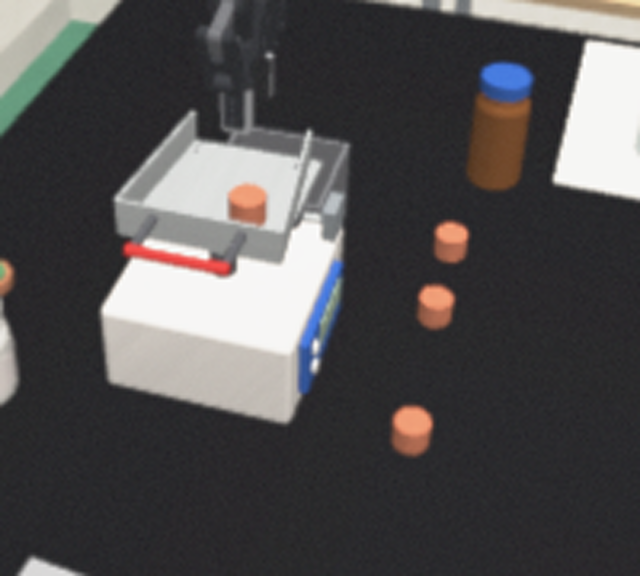

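View pics/w4.png

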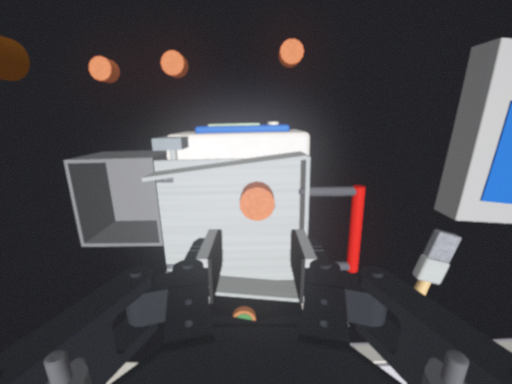

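Request:
arm_command(plan=[3.5,1,0,0,7,2,0,0,10.5,3,0,0,13.5,4,2,0,15,4.3,5,0], grip=0)

```text
time: 5.45
position: [0.4286, -0.0347, 0.3714]
eef_rot: [-3.141, 0.003, -3.141]
force: [0.7, 0.2, 0.0]
opening: 1.001
```

Request:
arm_command(plan=[0,0,4,0,0,0,8,0,0,0,12,0,0,0,16,0,0,0,18.8,0])

```text
time: 5.87
position: [0.4292, -0.0353, 0.1783]
eef_rot: [3.141, -0.003, -3.141]
force: [-0.1, 0.2, -0.6]
opening: 1.002
```

Run:
```python
from h import *
s=get_state();print(s["position"],s["force"],s["opening"])
cv2.imwrite("pics/w5.png",grab_frame("wrist"))
```

```text
[ 0.4292348  -0.03531307  0.1782978 ] [-0.05387223  0.17100731 -0.64799859] 1.0023750636030178
```

View pics/w5.png

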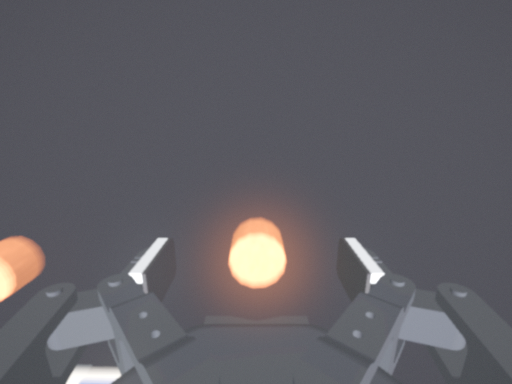

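Request:
arm_command(plan=[0,0,-0.3,0,0,0,-0.3,0,0,0,-0.3,0,0,0,-0.3,0,0,0,-0.3,0], grip=255)

```text
time: 6.33
position: [0.4314, -0.0356, 0.1876]
eef_rot: [-3.141, 0.003, -3.141]
force: [-5.8, 0.0, 19.5]
opening: 0.321
```

Request:
arm_command(plan=[0,0,0,0,0,0,-2,0,0,0,-6,0,0,0,-10,0,0,0,-14,0])

```text
time: 6.75
position: [0.4303, -0.0355, 0.3283]
eef_rot: [-3.141, 0.001, -3.141]
force: [-0.2, -0.3, -0.3]
opening: 0.317
```

Request:
arm_command(plan=[0,0,-4,0,-3,-0.5,-6.5,0,-7,-1.5,-7,0,-11,-2.5,-7,0,-15,-3.3,-7,0])

```text
time: 7.17
position: [0.5824, -0.0691, 0.3976]
eef_rot: [-3.141, 0.003, -3.141]
force: [-0.4, -0.1, 0.2]
opening: 0.32
```

Request:
arm_command(plan=[-3,-0.6,0,0,-5.1,-1,0,0,-5.1,-1,2,0,-5.1,-1,4,0,-5.1,-1,5,0])

```text
time: 7.58
position: [0.6319, -0.0786, 0.3438]
eef_rot: [3.141, -0.002, -3.141]
force: [-0.6, 0.4, -1.0]
opening: 0.318
```

Request:
arm_command(plan=[0,0,0.1,0,0,0,0.2,0,0,0,0.3,0,0,0,0.3,0,0,0,0.3,0])

```text
time: 8.0
position: [0.6318, -0.0785, 0.3435]
eef_rot: [-3.141, 0.001, -3.141]
force: [0.1, 0.7, -0.7]
opening: 0.317
```

Request:
arm_command(plan=[0,0,0,0,0,0,0,0,0,0,0,0,0,0,0,0,0,0,-1,0], grip=140)

```text
time: 8.42
position: [0.6317, -0.0785, 0.3511]
eef_rot: [3.141, -0.003, -3.141]
force: [-0.8, -0.6, 0.2]
opening: 0.451
```

Request:
arm_command(plan=[0,0,-1,0,0,0,-3,0,0,0,-5,0,0,0,-7,0,0,0,-8,0])

```text
time: 8.83
position: [0.6317, -0.0785, 0.4368]
eef_rot: [-3.141, 0.004, -3.141]
force: [0.4, 0.2, 0.7]
opening: 0.448
```

Run:
```python
from h import *
s=get_state();print(s["position"],s["force"],s["opening"])
crop(grab_frame("side"),190,120,200,180,3.2,"pics/s6.png")
it=camera_info("side");
```

```text
[ 0.63174021 -0.07847039  0.43675976] [0.41183697 0.15677089 0.70879813] 0.4479989860229789
```

View pics/s6.png

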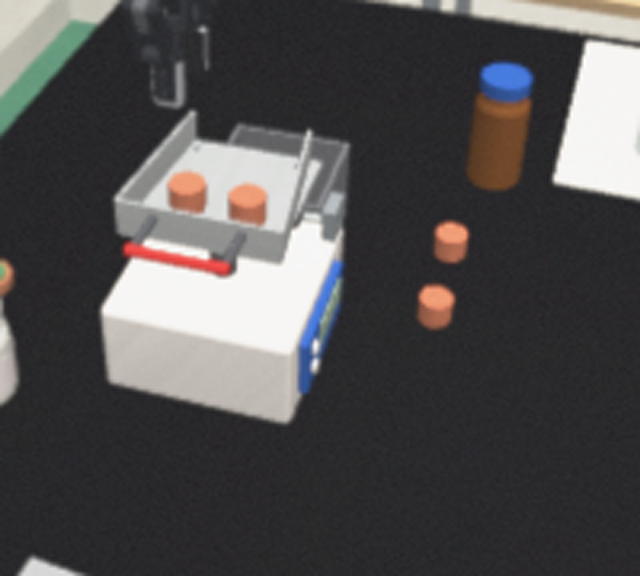

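Request:
arm_command(plan=[3.5,-2,0,0,7,-4,0,0,10.5,-6,0,0,14,-8,1,0,17.5,-10,2,0], grip=0)

```text
time: 9.3
position: [0.4552, -0.1789, 0.4123]
eef_rot: [-3.141, 0.001, -3.141]
force: [0.7, -2.0, 0.1]
opening: 0.995
```

Request:
arm_command(plan=[1.3,-0.6,3.5,0,1.3,-0.6,7.5,0,1.3,-0.6,11.5,0,1.3,-0.6,15.5,0,1.3,-0.6,19.5,0])

```text
time: 9.72
position: [0.4432, -0.1844, 0.2159]
eef_rot: [-3.141, 0.001, 3.141]
force: [0.5, -0.6, -1.0]
opening: 0.996
```

Run:
```python
from h import *
s=get_state();print(s["position"],s["force"],s["opening"])
cv2.imwrite("pics/w7.png",grab_frame("wrist"))
```

```text
[ 0.44322624 -0.18441016  0.21586084] [ 0.53254312 -0.6343723  -1.00740677] 0.9963458792949298
```

View pics/w7.png

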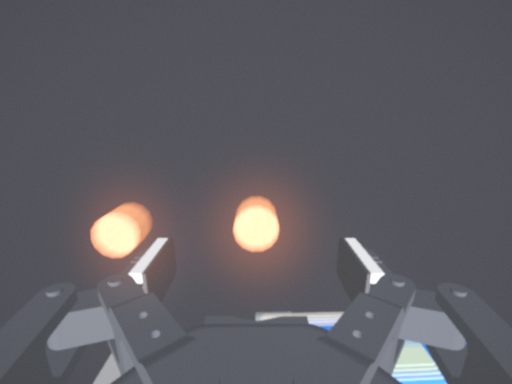

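Centred; descend 3 cm, close, lift.

Request:
arm_command(plan=[0,0,1.5,0,0,0,2.5,0,0,0,3,0,0,0,3,0,0,0,3,0])

```text
time: 10.18
position: [0.4442, -0.1847, 0.1887]
eef_rot: [-3.141, 0.001, -3.141]
force: [-0.5, -0.4, 0.1]
opening: 1.0
```

Request:
arm_command(plan=[0,0,0,0,0,0,0,0,0,0,0,0,0,0,0,0,0,0,0,0], grip=255)

```text
time: 10.6
position: [0.444, -0.1846, 0.1883]
eef_rot: [-3.141, 0.001, -3.141]
force: [-4.6, 2.8, 12.6]
opening: 0.317
```

Request:
arm_command(plan=[0,0,-2,0,0,0,-6,0,0,0,-10,0,0,0,-14,0,0,0,-18,0])

```text
time: 11.02
position: [0.4435, -0.1843, 0.3698]
eef_rot: [-3.142, 0.0, -3.141]
force: [1.2, -0.1, -0.2]
opening: 0.315
```

Request:
arm_command(plan=[-2,0.5,-3,0,-5.5,2,-3.3,0,-9,3.5,-3.3,0,-12.5,4.8,-3.3,0,-13.9,5.1,-3.3,0])

```text
time: 11.43
position: [0.5858, -0.1317, 0.4001]
eef_rot: [3.141, 0.0, -3.14]
force: [0.2, 0.3, -0.9]
opening: 0.315
```

Request:
arm_command(plan=[0,0,1.5,0,0,0,3.5,0,0,0,5,0,0,0,5.7,0,0,0,5.7,0])

```text
time: 11.85
position: [0.5822, -0.1337, 0.3438]
eef_rot: [3.141, -0.0, 3.141]
force: [-0.1, -0.0, -0.1]
opening: 0.315
```

Request:
arm_command(plan=[0,0,0,0,0,0,0,0,0,0,0,0,0,0,0,0,0,0,0,0], grip=140)

```text
time: 12.27
position: [0.5828, -0.1336, 0.3437]
eef_rot: [-3.142, -0.0, -3.142]
force: [0.0, -0.1, -0.3]
opening: 0.45
```

Request:
arm_command(plan=[0,0,-1,0,0,0,-3,0,0,0,-5,0,0,0,-7,0,0,0,-8,0])

```text
time: 12.68
position: [0.5828, -0.1335, 0.4271]
eef_rot: [-3.141, 0.003, -3.141]
force: [0.2, 0.3, -0.1]
opening: 0.451
```

Run:
```python
from h import *
s=get_state();print(s["position"],s["force"],s["opening"])
crop(grab_frame("side"),190,120,200,180,3.2,"pics/s8.png")
```

```text
[ 0.58283975 -0.13349021  0.42714444] [ 0.18621322  0.3151066  -0.09760976] 0.4509699444201395
```

View pics/s8.png

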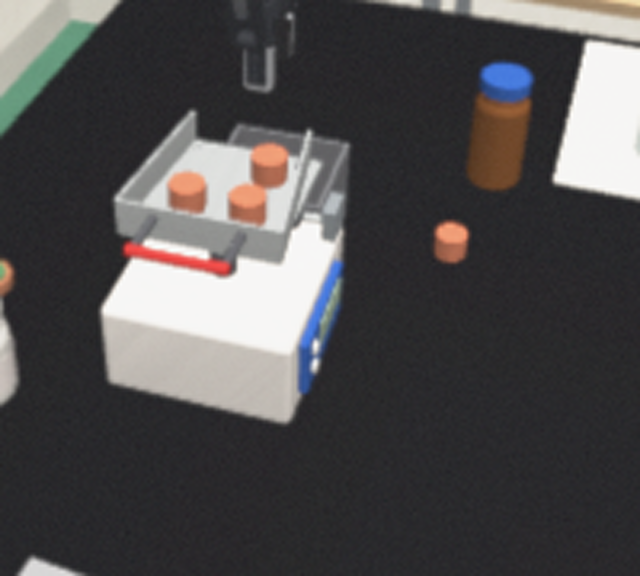

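Request:
arm_command(plan=[2.7,-2.9,0,0,5.4,-5.8,0,0,8.1,-8.7,0,0,10.8,-11.6,0.5,0,13.4,-14.4,1,0], grip=0)

```text
time: 13.15
position: [0.4474, -0.2785, 0.4132]
eef_rot: [-3.141, 0.0, -3.141]
force: [0.6, -1.0, 0.8]
opening: 1.001
```

Request:
arm_command(plan=[0,0,4,0,0,0,8,0,0,0,12,0,0,0,16,0,0,0,19.5,0])

```text
time: 13.57
position: [0.4481, -0.2772, 0.2157]
eef_rot: [3.141, -0.001, 3.142]
force: [0.6, 0.8, -0.8]
opening: 1.0
```

Run:
```python
from h import *
s=get_state();print(s["position"],s["force"],s["opening"])
cv2.imwrite("pics/w9.png",grab_frame("wrist"))
```

```text
[ 0.44808799 -0.27715768  0.21565191] [ 0.62094625  0.8417357  -0.82963625] 0.9995535354582827
```

View pics/w9.png

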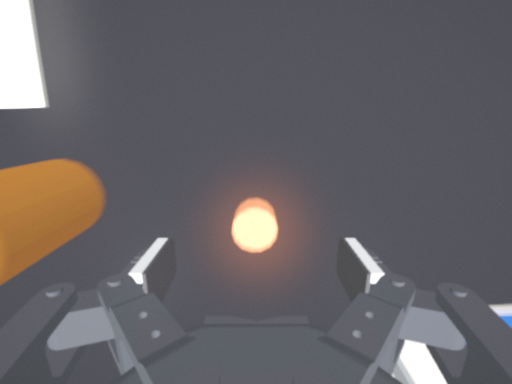

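Request:
arm_command(plan=[0,0,1.5,0,0,0,2.5,0,0,0,3,0,0,0,3,0,0,0,3,0])

```text
time: 14.03
position: [0.4491, -0.2777, 0.1896]
eef_rot: [-3.141, 0.001, -3.141]
force: [0.0, -0.4, 0.7]
opening: 1.003
```

Request:
arm_command(plan=[0,0,0,0,0,0,0,0,0,0,0,0,0,0,0,0,0,0,0,0], grip=255)

```text
time: 14.45
position: [0.4491, -0.2776, 0.1893]
eef_rot: [-3.141, 0.001, -3.141]
force: [-2.7, 2.5, 11.1]
opening: 0.318
```

Request:
arm_command(plan=[0,0,-2,0,0,0,-6,0,0,0,-10,0,0,0,-14,0,0,0,-18,0])

```text
time: 14.87
position: [0.4485, -0.2773, 0.3708]
eef_rot: [-3.142, 0.0, -3.141]
force: [1.3, -0.7, 0.0]
opening: 0.314
```

Request:
arm_command(plan=[-2,1.5,-3,0,-5,4,-3.5,0,-8,6.4,-3.5,0,-11,8.8,-3.5,0,-14,11.2,-3.5,0])

```text
time: 15.28
position: [0.59, -0.1641, 0.4041]
eef_rot: [-3.141, 0.001, -3.142]
force: [0.0, -1.3, -0.7]
opening: 0.311
```

Request:
arm_command(plan=[-2.5,2,0,0,-4.35,3.3,0,0,-4.35,3.3,1.5,0,-4.35,3.3,3.5,0,-4.35,3.3,5.2,0])

```text
time: 15.7
position: [0.6325, -0.1322, 0.3503]
eef_rot: [3.142, -0.001, -3.141]
force: [0.4, -0.2, -1.2]
opening: 0.314
```

Request:
arm_command(plan=[0,0,0.2,0,0,0,0.4,0,0,0,0.6,0,0,0,0.6,0,0,0,0.6,0])

```text
time: 16.12
position: [0.6324, -0.1327, 0.3468]
eef_rot: [-3.141, 0.001, 3.142]
force: [0.2, -0.2, -1.3]
opening: 0.314
```

Request:
arm_command(plan=[0,0,0.1,0,0,0,0.1,0,0,0,0.1,0,0,0,0.1,0,0,0,0.1,0], grip=140)

```text
time: 16.53
position: [0.6324, -0.1325, 0.3448]
eef_rot: [-3.142, 0.0, -3.141]
force: [-0.8, -0.6, 1.2]
opening: 0.448
```

Request:
arm_command(plan=[0,0,-1,0,0,0,-3,0,0,0,-5,0,0,0,-7,0,0,0,-9,0])

```text
time: 16.95
position: [0.6322, -0.1325, 0.4366]
eef_rot: [-3.142, 0.001, -3.141]
force: [0.1, -1.2, 0.3]
opening: 0.452
```

Run:
```python
from h import *
s=get_state();print(s["position"],s["force"],s["opening"])
crop(grab_frame("side"),190,120,200,180,3.2,"pics/s10.png")
crop(grab_frame("top"),70,90,350,180,2.2,"pics/t10.png")
```

```text
[ 0.63222998 -0.13247515  0.43661005] [ 0.0594728  -1.23065788  0.26614132] 0.4515131372192461
```

View pics/s10.png

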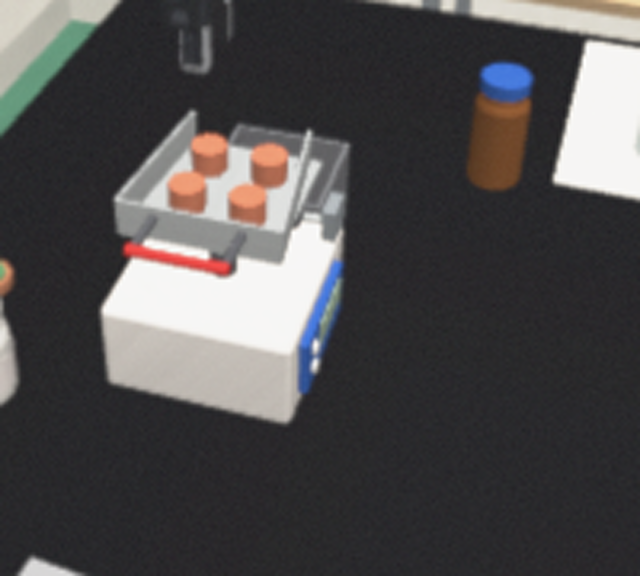

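View pics/t10.png

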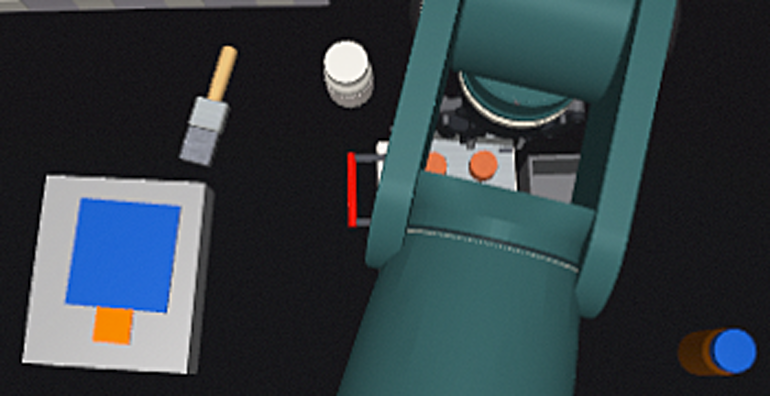

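Request:
arm_command(plan=[0.6,3,0,0,1.2,6,0,0,1.8,9,0,0,2.7,12,0,0,2.7,14,0,0], grip=175)

```text
time: 17.47
position: [0.6042, 0.0096, 0.4351]
eef_rot: [3.141, 0.0, -3.141]
force: [-0.1, -0.7, 0.5]
opening: 0.315
```

Request:
arm_command(plan=[0,0,1,0,0,0,2,0,0,0,3,0,0,0,4,0,0,0,5,0])

```text
time: 17.88
position: [0.6054, 0.0066, 0.3831]
eef_rot: [-3.142, -0.001, 3.141]
force: [0.6, 1.2, 0.5]
opening: 0.312
```

Run:
```python
from h import *
s=get_state();print(s["position"],s["force"],s["opening"])
cv2.imwrite("pics/w11.png",grab_frame("wrist"))
i=camera_info("wrist")
print(w2px(i,[[.6045,.0075,.18],[.567,.007,.175],[.642,.008,.175]]))
```

```text
[0.60540953 0.00664924 0.38311226] [0.63189475 1.23823977 0.45862735] 0.3117347986270428
[[257.13164217 225.19331082]
 [256.35904129 168.32202791]
 [257.76404156 271.1032875 ]]
```

View pics/w11.png

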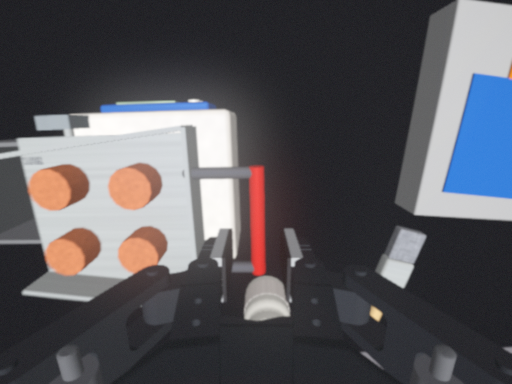

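Request:
arm_command(plan=[0,0.1,1.5,0,0,0.1,3,0,0,0.1,4.3,0,0,0.1,5.1,0,0,0.1,5.1,0])

```text
time: 18.35
position: [0.6051, 0.0085, 0.331]
eef_rot: [3.141, -0.003, -3.141]
force: [-0.5, -0.4, -0.7]
opening: 0.312
```

Request:
arm_command(plan=[0,0,0,0,0,0,0,0,0,0,0,0,0,0,0,0,0,0,0,0], grip=255)

```text
time: 18.77
position: [0.6054, 0.0078, 0.334]
eef_rot: [-3.14, 0.0, 3.141]
force: [-0.4, -9.7, -5.0]
opening: 0.094
```

Run:
```python
from h import *
s=get_state();print(s["position"],s["force"])
f=lambda t:(np.array([0.019*0,.1933*np.cos(.4266+t),-.1933*np.sin(.4266+t)]))
def rows(ts,t0):
    r=[]
    for t in ts:
        d=(f(t)-f(t0))*100; r+=[round(0.019*d[1],2),round(d[1],2),round(d[2],2),0]
    return r
for k in range(5): print(rows([.25*k+.05*j for j in range(1,6)],.25*k))
print("down")
for k in range(5): print(rows([1.25-.25*k-.05*j for j in range(1,6)],1.25-.25*k))
```

```text
[0.60540953 0.00782182 0.33404806] [-0.36973355 -9.73000264 -4.95493628]
[np.float64(-0.01), np.float64(-0.42), np.float64(-0.87), 0, np.float64(-0.02), np.float64(-0.89), np.float64(-1.72), 0, np.float64(-0.03), np.float64(-1.39), np.float64(-2.54), 0, np.float64(-0.04), np.float64(-1.94), np.float64(-3.34), 0, np.float64(-0.05), np.float64(-2.53), np.float64(-4.11), 0]
[np.float64(-0.01), np.float64(-0.62), np.float64(-0.74), 0, np.float64(-0.02), np.float64(-1.28), np.float64(-1.44), 0, np.float64(-0.04), np.float64(-1.98), np.float64(-2.12), 0, np.float64(-0.05), np.float64(-2.71), np.float64(-2.75), 0, np.float64(-0.07), np.float64(-3.46), np.float64(-3.35), 0]
[np.float64(-0.01), np.float64(-0.79), np.float64(-0.56), 0, np.float64(-0.03), np.float64(-1.6), np.float64(-1.08), 0, np.float64(-0.05), np.float64(-2.44), np.float64(-1.56), 0, np.float64(-0.06), np.float64(-3.3), np.float64(-2.0), 0, np.float64(-0.08), np.float64(-4.18), np.float64(-2.39), 0]
[np.float64(-0.02), np.float64(-0.9), np.float64(-0.35), 0, np.float64(-0.03), np.float64(-1.82), np.float64(-0.65), 0, np.floa
[... 1206 characters left out ...]
float64(1.31), 0, np.float64(0.06), np.float64(3.4), np.float64(1.83), 0, np.float64(0.08), np.float64(4.18), np.float64(2.39), 0]
[np.float64(0.01), np.float64(0.76), np.float64(0.6), 0, np.float64(0.03), np.float64(1.49), np.float64(1.24), 0, np.float64(0.04), np.float64(2.18), np.float64(1.91), 0, np.float64(0.05), np.float64(2.84), np.float64(2.61), 0, np.float64(0.07), np.float64(3.46), np.float64(3.35), 0]
[np.float64(0.01), np.float64(0.59), np.float64(0.77), 0, np.float64(0.02), np.float64(1.13), np.float64(1.57), 0, np.float64(0.03), np.float64(1.64), np.float64(2.39), 0, np.float64(0.04), np.float64(2.1), np.float64(3.24), 0, np.float64(0.05), np.float64(2.53), np.float64(4.11), 0]
```

Request:
arm_command(plan=[0,-0.4,-0.9,0,0,-0.9,-1.7,0,0,-1.4,-2.5,0,0,-1.9,-3.3,0,0,-2.5,-4.1,0])

```text
time: 19.18
position: [0.6056, -0.017, 0.3755]
eef_rot: [-3.141, 0.001, -3.141]
force: [6.8, -5.1, -7.6]
opening: 0.09
```

Request:
arm_command(plan=[0,-0.6,-0.7,0,0,-1.3,-1.4,0,-0.1,-2,-2.1,0,-0.1,-2.7,-2.8,0,-0.1,-3.5,-3.4,0])

```text
time: 19.6
position: [0.6064, -0.0517, 0.4101]
eef_rot: [3.141, 0.001, -3.141]
force: [2.2, 4.4, 2.0]
opening: 0.093
```

Request:
arm_command(plan=[0,-0.8,-0.6,0,0,-1.6,-1.1,0,-0.1,-2.4,-1.5,0,-0.1,-3.3,-2,0,-0.1,-4.2,-2.4,0])

```text
time: 20.02
position: [0.6072, -0.0937, 0.4353]
eef_rot: [3.141, 0.003, -3.141]
force: [-0.6, 6.7, 10.2]
opening: 0.089
```

Request:
arm_command(plan=[0,-0.9,-0.3,0,0,-1.8,-0.6,0,-0.1,-2.7,-0.9,0,-0.1,-3.7,-1.1,0,-0.1,-4.6,-1.3,0])

```text
time: 20.43
position: [0.6082, -0.1403, 0.4472]
eef_rot: [-3.141, 0.002, -3.141]
force: [4.2, 1.9, 0.7]
opening: 0.085
```

Request:
arm_command(plan=[0,-1,-0.1,0,0,-1.9,-0.2,0,-0.1,-2.9,-0.2,0,-0.1,-3.9,-0.2,0,-0.1,-4.6,-0.1,0])

```text
time: 20.85
position: [0.6091, -0.1868, 0.4482]
eef_rot: [-3.14, 0.001, 3.141]
force: [-2.8, -0.7, 13.4]
opening: 0.088
```

Run:
```python
from h import *
s=get_state();print(s["position"],s["force"],s["opening"])
cv2.imwrite("pics/s12.png",grab_frame("side"))
```

```text
[ 0.6090588  -0.18683675  0.44824379] [-2.80327326 -0.69047772 13.40611896] 0.08836572331834788
```

View pics/s12.png

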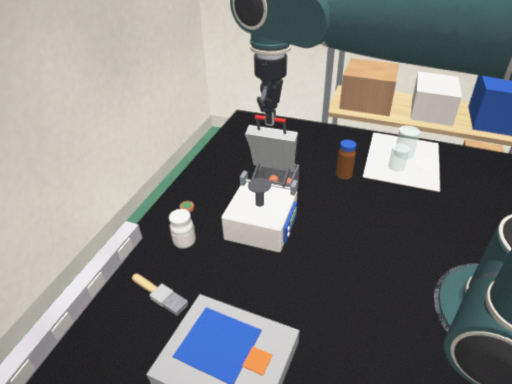

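Request:
arm_command(plan=[0,0,0,0,0,0,0,0,0,0,0,0,0,0,0,0,0,0,0,0])

```text
time: 21.32
position: [0.609, -0.1862, 0.4483]
eef_rot: [-3.14, 0.001, 3.141]
force: [-4.8, -1.1, 10.2]
opening: 0.091
```

Request:
arm_command(plan=[0,1,0,0,0,1.9,-0.1,0,0.1,2.9,-0.1,0,0.1,3.8,0,0,0.1,4.6,0.1,0])

```text
time: 21.73
position: [0.6082, -0.1394, 0.4463]
eef_rot: [-3.141, 0.0, 3.142]
force: [-3.3, -0.6, 6.0]
opening: 0.087
```

Request:
arm_command(plan=[0,0.9,0.2,0,0,1.9,0.4,0,0.1,2.8,0.6,0,0.1,3.7,0.9,0,0.1,4.6,1.3,0])

```text
time: 22.15
position: [0.6073, -0.0931, 0.4321]
eef_rot: [-3.141, -0.001, 3.142]
force: [-0.6, 0.2, 2.3]
opening: 0.087
```

Request:
arm_command(plan=[0,0.9,0.4,0,0,1.7,0.8,0,0.1,2.6,1.3,0,0.1,3.4,1.8,0,0.1,4.2,2.4,0])

```text
time: 22.57
position: [0.6063, -0.0507, 0.4083]
eef_rot: [3.141, -0.0, -3.141]
force: [-3.6, -2.1, -1.6]
opening: 0.091
```

Request:
arm_command(plan=[0,0.8,0.6,0,0,1.5,1.2,0,0,2.2,1.9,0,0.1,2.8,2.6,0,0.1,3.4,3.4,0])

```text
time: 22.98
position: [0.6054, -0.0166, 0.3747]
eef_rot: [3.141, 0.001, -3.141]
force: [1.7, 0.3, 0.2]
opening: 0.092
```

Request:
arm_command(plan=[0,0.6,0.8,0,0,1.1,1.6,0,0,1.6,2.4,0,0,2.1,3.2,0,0,2.5,4,0])

```text
time: 23.4
position: [0.6053, 0.0078, 0.3337]
eef_rot: [-3.141, -0.001, -3.141]
force: [-6.0, -13.5, 49.1]
opening: 0.092
```

Run:
```python
from h import *
s=get_state();print(s["position"],s["force"],s["opening"])
crop(grab_frame("side"),170,100,200,180,3.2,"pics/s13.png")
```

```text
[0.60527645 0.00783763 0.33370765] [ -6.01331241 -13.54869676  49.1411672 ] 0.09155466503549678
```

View pics/s13.png

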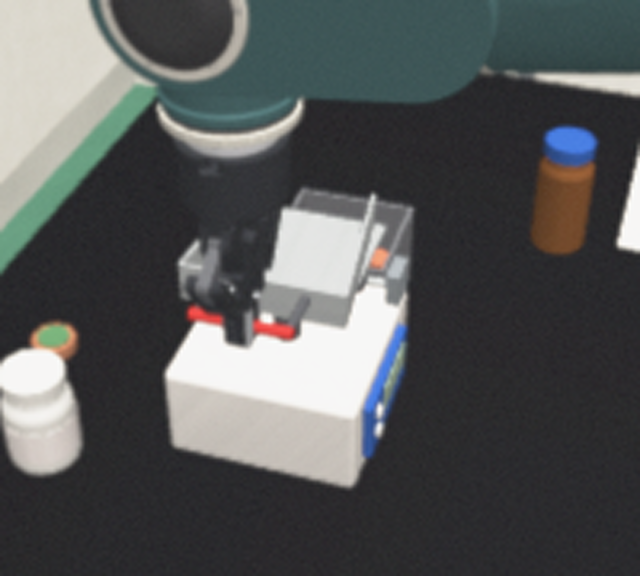

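Request:
arm_command(plan=[0,0,-0.2,0,0,0,-0.2,0,0,0,-0.2,0,0,0,-0.2,0,0,0,-0.2,0])

```text
time: 23.87
position: [0.6054, 0.0071, 0.3353]
eef_rot: [-3.14, -0.001, 3.141]
force: [0.1, -5.2, -4.8]
opening: 0.087
```

Request:
arm_command(plan=[0,0,0,0,0,0,0,0,0,0,0,0,0,0,0,0,0,0,0,0], grip=175)

```text
time: 24.28
position: [0.6054, 0.0076, 0.3367]
eef_rot: [3.141, 0.0, -3.141]
force: [0.2, 0.3, -1.8]
opening: 0.315
```

Request:
arm_command(plan=[0,0,-1,0,0,0,-3,0,0,0,-6,0,0,0,-9,0,0,0,-12,0])

```text
time: 24.7
position: [0.605, 0.0076, 0.4589]
eef_rot: [3.142, 0.0, -3.141]
force: [-1.2, 0.3, 0.3]
opening: 0.314
```

Request:
arm_command(plan=[-0.8,4,0,0,-1.6,8,0,0,-2.4,12,0,0,-3.2,16,0,0,-4,20,0,0], grip=100)

```text
time: 25.12
position: [0.6452, 0.2094, 0.4579]
eef_rot: [3.141, 0.001, 3.142]
force: [-0.2, -0.3, 1.0]
opening: 0.606
```

Run:
```python
from h import *
s=get_state();print(s["position"],s["force"],s["opening"])
f=grab_frame("top");cv2.imwrite("pics/t14f.png",f);crop(f,200,90,210,180,3.8,"pics/t14.png")
f=grab_frame("side");cv2.imwrite("pics/s14f.png",f)
```

```text
[0.64517381 0.20942906 0.4578509 ] [-0.21261866 -0.32378991  1.005011  ] 0.606301694903945
```

View pics/t14.png

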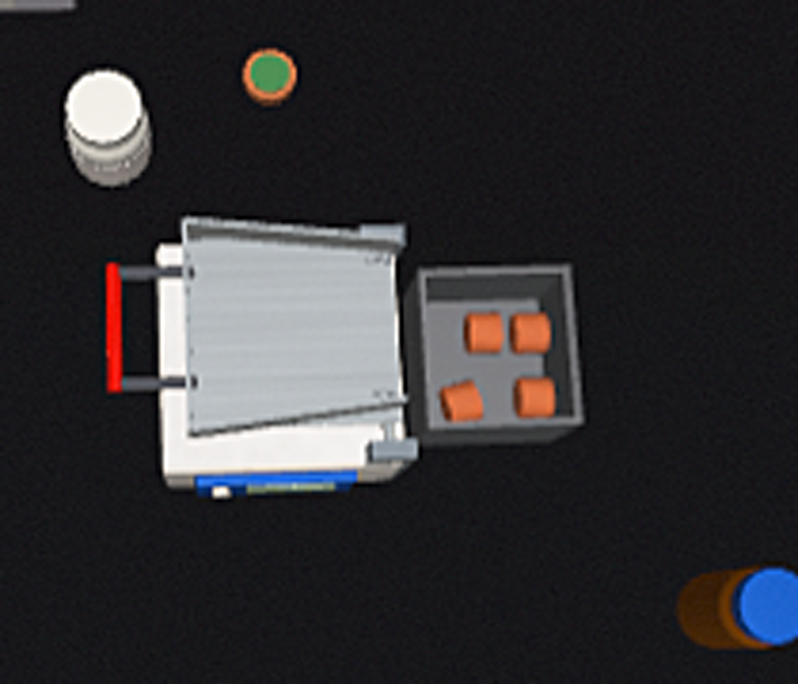

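View pics/s14f.png

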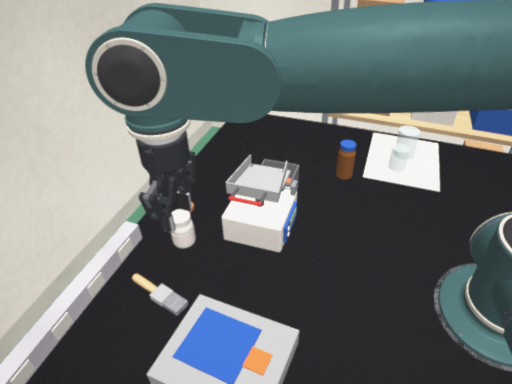

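View pics/t14f.png

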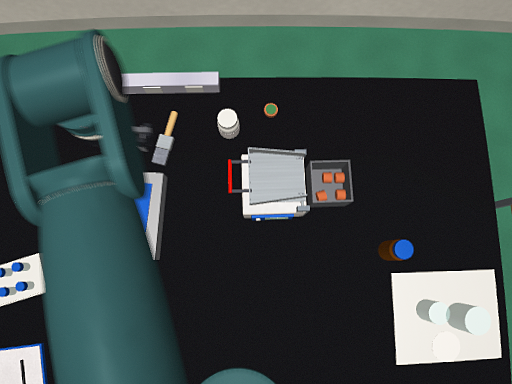

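Request:
arm_command(plan=[-0.2,2,2,0.02,-0.3,4,4,0.04,-0.5,6,6,0.06,-0.5,7.6,8,0.09,-0.5,7.6,10,0.09])

```text
time: 25.63
position: [0.65, 0.2856, 0.3563]
eef_rot: [3.141, 0.0, 3.051]
force: [0.5, -0.1, -0.1]
opening: 0.61
```

Request:
arm_command(plan=[0,0,0,0,0,0,0,0,0,0,0,0,0,0,0,0,0,0,0,0])

```text
time: 26.05
position: [0.6505, 0.283, 0.3586]
eef_rot: [3.141, 0.002, 3.051]
force: [-0.5, 0.2, 0.3]
opening: 0.608
```

Run:
```python
from h import *
s=get_state();print(s["position"],s["eef_rot"])
i=camera_info("wrist");f=grab_frame("wrist");cv2.imwrite("pics/w15.png",f)
print({k:np.array(v).tolist() for k,v in i.items()})
```

```text
[0.65045795 0.28303658 0.35858833] [3.14061933e+00 1.96982313e-03 3.05134016e+00]
{'K': [[272.4257700815554, 0.0, 255.9699640887058], [0.0, 272.4257700815554, 195.72318367217235], [0.0, 0.0, 1.0]], 'distortion': [-0.03707028706241209, 0.0, 0.0, 0.0, 0.0], 'position': [0.5833277502351316, 0.2890980154269469, 0.32762893780302993], 'orientation': [-0.27093408935289187, -0.0009570808257512997, 1.4807215133519906]}
```

View pics/w15.png

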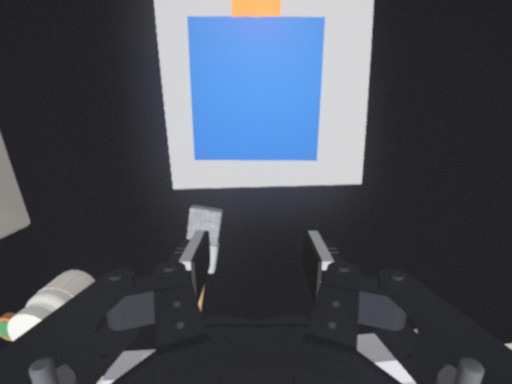

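Run:
```python
from h import *
f=cv2.imread("pics/w15.png")
crop(f,150,0,240,200,3,"pics/w15c.png")
```

```text
(no output)
```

View pics/w15c.png

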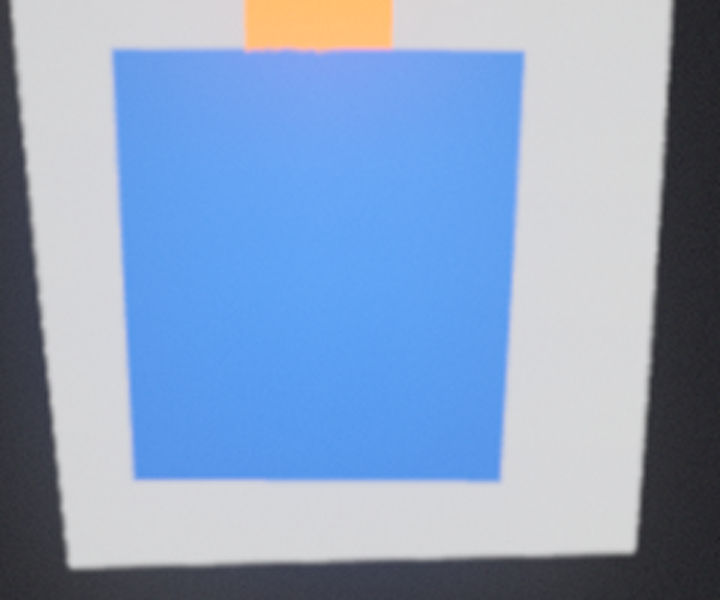

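Run:
```python
from h import *
i={'K':np.array([[272.4257700815554, 0.0, 255.9699640887058], [0.0, 272.4257700815554, 195.72318367217235], [0.0, 0.0, 1.0]]), 'distortion': [-0.03707028706241209, 0.0, 0.0, 0.0, 0.0], 'position': np.array([0.5833277502351316, 0.2890980154269469, 0.32762893780302993]), 'orientation': [-0.27093408935289187, -0.0009570808257512997, 1.4807215133519906]}
W=lambda x,y:(150+(x+.5)/3-.5,(y+.5)/3-.5)
c=[px2w(i,*W(*a),.053) for a in [(113,50),(525,51),(501,481),(134,480)]]
for a in c: print(a.round(4))
print('centre',np.mean(c,0)); d=c[2]+c[3]-c[0]-c[1]; print('yaw',np.arctan2(d[1],d[0]),np.linalg.norm(d)/2)
e=c[0]+c[3]-c[1]-c[2]  
print('width',np.linalg.norm(e)/2, e)
s=[px2w(i,*W(*a),.05) for a in [(68,569),(637,553)]];print('slab back',s,np.linalg.norm(s[0]-s[1]))
```

```text
[0.4871 0.2361 0.053 ]
[0.4984 0.3591 0.053 ]
[0.6275 0.3471 0.053 ]
[0.616  0.2238 0.053 ]
centre [0.55725339 0.29151293 0.053     ]
yaw -0.09394784135051591 0.12956174273603632
width 0.12362882155695101 [-0.02282768 -0.24620162  0.        ]
slab back [array([0.6452367 , 0.19524254, 0.05      ]), array([0.65747091, 0.3946198 , 0.05      ])] 0.1997522709849522
```

Request:
arm_command(plan=[0,0,3,0,0,0,6,0,0,0,9,0,0,0,11.5,0,0,0,12.8,0])

```text
time: 26.52
position: [0.6498, 0.2831, 0.2257]
eef_rot: [-3.14, -0.003, 3.052]
force: [0.4, 0.1, -0.6]
opening: 0.61
```

Request:
arm_command(plan=[0,0,0.1,0,0,0,0.2,0,0,0,0.3,0,0,0,0.4,0,0,0,0.5,0])

```text
time: 26.93
position: [0.6506, 0.2836, 0.2253]
eef_rot: [3.141, 0.002, 3.052]
force: [0.5, -0.4, -0.3]
opening: 0.604
```

Run:
```python
from h import *
s=get_state();print(s["position"],s["eef_rot"],s["force"])
f=grab_frame("wrist");cv2.imwrite("pics/w16.png",f)
```

```text
[0.6506047  0.28359869 0.22532872] [3.14063085e+00 1.99289555e-03 3.05180803e+00] [ 0.4967514  -0.43002655 -0.31286901]
```

View pics/w16.png

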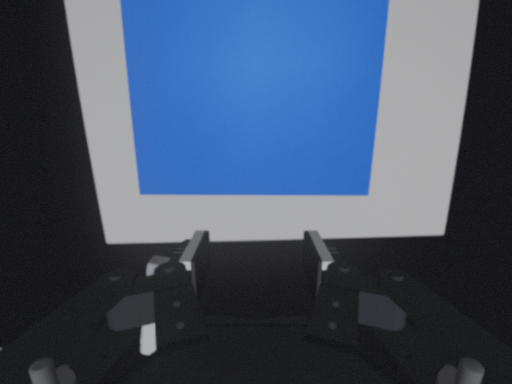

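Request:
arm_command(plan=[0.3,0,0,0,0.6,0,0,0,0.8,0,0.1,0,0.8,0,0.2,0,0.8,0,0.2,0])

```text
time: 27.4
position: [0.6421, 0.2843, 0.2215]
eef_rot: [-3.141, -0.0, 3.052]
force: [0.5, 0.4, -0.5]
opening: 0.611
```

Request:
arm_command(plan=[0,0,0.1,0,0,0,0.2,0,0,0,0.3,0,0,0,0.3,0,0,0,0.3,0])

```text
time: 27.82
position: [0.6424, 0.2843, 0.22]
eef_rot: [3.141, 0.0, 3.052]
force: [-7.5, -2.9, 12.5]
opening: 0.609
```

Request:
arm_command(plan=[0,0,-0.1,0,0,0,-0.1,0,0,0,-0.1,0,0,0,-0.1,0,0,0,-0.1,0])

```text
time: 28.23
position: [0.6425, 0.2842, 0.22]
eef_rot: [3.141, 0.0, 3.052]
force: [-0.8, 0.3, 5.9]
opening: 0.611
```

Request:
arm_command(plan=[0,0,-0.1,0,0,0,-0.1,0,0,0,-0.1,0,0,0,-0.1,0,0,0,-0.1,0])

```text
time: 28.65
position: [0.6423, 0.2842, 0.2205]
eef_rot: [-3.141, -0.0, 3.052]
force: [-0.3, 0.7, 0.1]
opening: 0.605
```

Request:
arm_command(plan=[0.6,0,0,0,1.2,0,0,0,1.8,0,0,0,2.4,0,0,0,3,0,0,0])

```text
time: 29.07
position: [0.6117, 0.287, 0.2208]
eef_rot: [3.141, 0.0, 3.052]
force: [0.0, -1.2, 0.7]
opening: 0.604
```

Request:
arm_command(plan=[0.5,0,0,0,1,0,0,0,1.5,0,0,0,2,0,0,0,2.5,0,0,0])

```text
time: 29.48
position: [0.5871, 0.2892, 0.2208]
eef_rot: [3.142, 0.0, 3.052]
force: [2.1, 0.4, 1.4]
opening: 0.608
```

Run:
```python
from h import *
s=get_state();print(s["position"],s["eef_rot"],s["force"])
f=grab_frame("wrist");cv2.imwrite("pics/w17.png",f)
f=grab_frame("side");crop(f,100,250,250,134,3.1,"pics/s17.png")
```

```text
[0.58711432 0.28918661 0.22075369] [3.14154230e+00 1.14555853e-04 3.05180226e+00] [2.11668407 0.35202502 1.42691161]
```

View pics/w17.png

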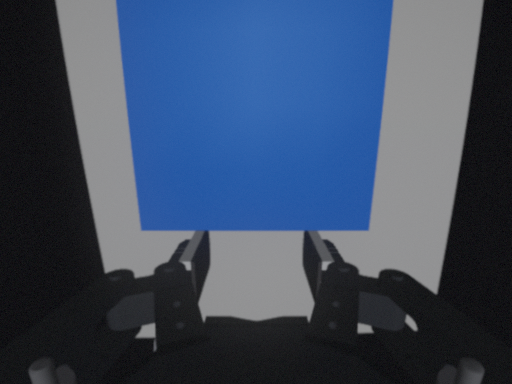

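View pics/s17.png

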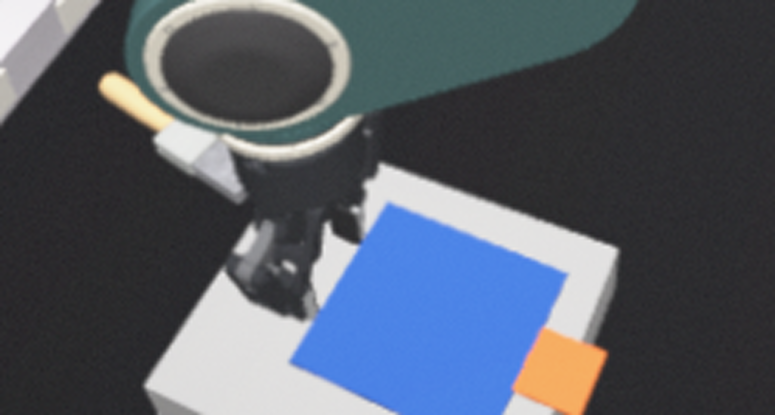

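Run:
```python
from h import *
i=camera_info("wrist")
a=px2w(i,140,231,.053);b=px2w(i,369,231,.053);m=(a+b)/2
print(a,b,np.linalg.norm(a-b)); yaw=np.arctan2(-(b-a)[0],(b-a)[1]); print('yaw',yaw,m)
x=np.array([np.cos(yaw),np.sin(yaw)])
te=m[:2]-x*.171; n=np.array([np.cos(-.063),np.sin(-.063)])
print('tab end',te,'out',-(te-[.422,.3095])@n, (m[:2]-x*.065))
```

```text
[0.57150998 0.22717047 0.053     ] [0.58262982 0.35145733 0.053     ] 0.12478330422838597
yaw -0.08923159609002448 [0.5770699 0.2893139 0.053    ]
tab end [0.40675022 0.30455226] out 0.014908025608729138 [0.5123285  0.29510626]
```

Request:
arm_command(plan=[0.4,0,0,0,0.8,0,0,0,1.2,0,0,0,1.6,0,0,0,1.8,0,0,0])

```text
time: 30.0
position: [0.5692, 0.2908, 0.2207]
eef_rot: [-3.142, 0.0, 3.052]
force: [2.2, 0.8, 1.2]
opening: 0.609
```

Request:
arm_command(plan=[-1,0,0,0,-2,0,-0.5,0,-2.5,0,-3,0,-2.5,0,-6,0,-2.5,0,-9,0])

```text
time: 30.42
position: [0.5957, 0.2882, 0.3115]
eef_rot: [-3.141, -0.001, 3.051]
force: [0.4, -0.6, 0.1]
opening: 0.607
```

Request:
arm_command(plan=[0,-0.2,-2,0,0,-3,-3,0,0,-7,-3,0,0,-11,-3,0,0,-15,-3,0])

```text
time: 30.83
position: [0.5815, 0.1374, 0.3413]
eef_rot: [3.142, 0.0, 3.052]
force: [-0.1, -1.1, -0.4]
opening: 0.606
```

Run:
```python
from h import *
s=get_state();print(s["position"],s["eef_rot"],s["force"])
f=grab_frame("top");cv2.imwrite("pics/t18f.png",f);crop(f,60,150,150,120,5,"pics/t18.png")
f=grab_frame("side");crop(f,100,250,250,134,3.1,"pics/s18.png")
```

```text
[0.58150973 0.13743029 0.34130324] [3.14154604e+00 4.49426925e-04 3.05234969e+00] [-0.10030758 -1.10719475 -0.44382835]
```

View pics/t18.png

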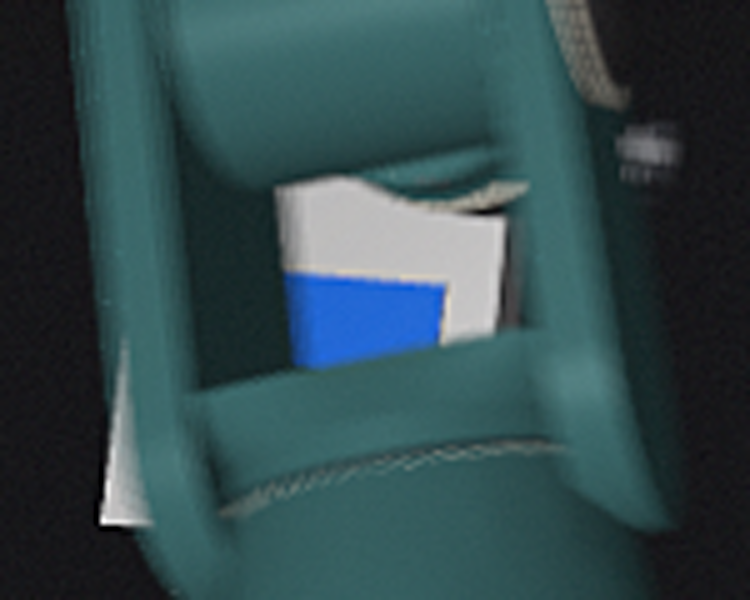

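View pics/s18.png

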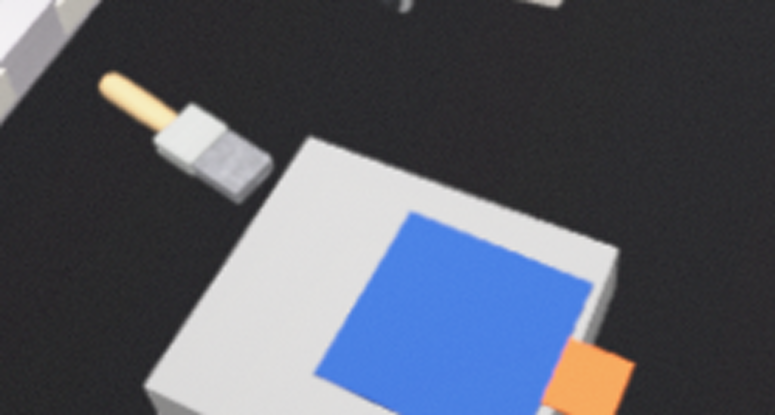

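Request:
arm_command(plan=[3.1,2.5,0,0,6.2,5,0,0,9.3,7.5,0,0,12.4,10,0,0,15.5,12.5,0,0], grip=40)

```text
time: 31.35
position: [0.4372, 0.2786, 0.3413]
eef_rot: [3.141, 0.0, 3.051]
force: [0.9, 0.2, -0.5]
opening: 0.844
```

Request:
arm_command(plan=[2.4,2,0,0,3.4,2.6,1,0,3.4,2.6,2,0,3.4,2.6,3,0,3.4,2.6,3,0])

```text
time: 31.77
position: [0.407, 0.3059, 0.3082]
eef_rot: [-3.139, -0.002, 3.051]
force: [0.1, -0.5, -1.2]
opening: 0.846
```

Run:
```python
from h import *
s=get_state();print(s["position"],s["eef_rot"],s["force"],s["opening"])
i=camera_info("wrist");f=grab_frame("wrist");cv2.imwrite("pics/w19.png",f)
import pickle;pickle.dump(i,open("i19.pkl","wb"))
```

```text
[0.40702529 0.30589312 0.30817243] [-3.13937676e+00 -2.31364219e-03  3.05129139e+00] [ 0.0868442  -0.48963397 -1.19175868] 0.8457938370841191
```

View pics/w19.png

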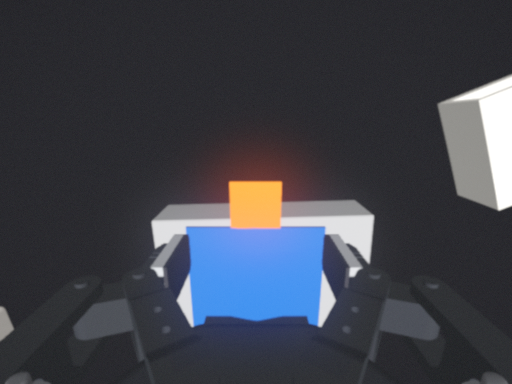

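Run:
```python
from h import *
import pickle
i=pickle.load(open("i19.pkl","rb"))
f=cv2.imread("pics/w19.png");crop(f,140,165,250,100,3.1,"pics/w19c.png")
P=[px2w(i,*a,.053) for a in [(230,181),(281,181),(281,228),(230,228)]]
for p in P: print(p.round(4))
print('end',(P[0]+P[1])/2,'base',(P[2]+P[3])/2)
print('slabedge',px2w(i,153,220,.05),px2w(i,371,216,.05))
```

```text
[0.386  0.2852 0.053 ]
[0.3899 0.328  0.053 ]
[0.4322 0.3252 0.053 ]
[0.4282 0.2804 0.053 ]
end [0.3879513  0.30663687 0.053     ] base [0.43020767 0.30280077 0.053     ]
slabedge [0.41578272 0.21214459 0.05      ] [0.42936338 0.40600078 0.05      ]
```

View pics/w19c.png

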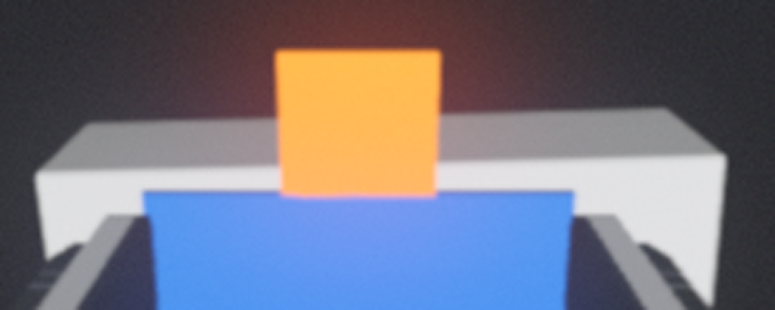

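Request:
arm_command(plan=[0.1,0,3,0,0.1,0,6,0,0.1,0,8.5,0,0.1,0,10,0,0.1,0,10.3,0])

```text
time: 32.23
position: [0.4058, 0.3055, 0.2049]
eef_rot: [-3.139, -0.003, 3.05]
force: [0.1, -0.2, -0.6]
opening: 0.843
```

Request:
arm_command(plan=[0,0,0,0,0,0,0,0,0,0,0,0,0,0,0,0,0,0,0,0])

```text
time: 32.65
position: [0.4056, 0.3066, 0.2087]
eef_rot: [3.141, 0.001, 3.052]
force: [0.3, -1.0, -0.4]
opening: 0.842
```

Run:
```python
from h import *
s=get_state();print(s["position"],s["eef_rot"],s["force"],s["opening"])
f=grab_frame("wrist");cv2.imwrite("pics/w20.png",f)
f=grab_frame("side");crop(f,100,250,250,134,3.1,"pics/s20.png")
```

```text
[0.40562465 0.30664039 0.20867075] [3.14069360e+00 1.06886913e-03 3.05174495e+00] [ 0.30009319 -1.04119543 -0.41140039] 0.8420476592846534
```

View pics/w20.png

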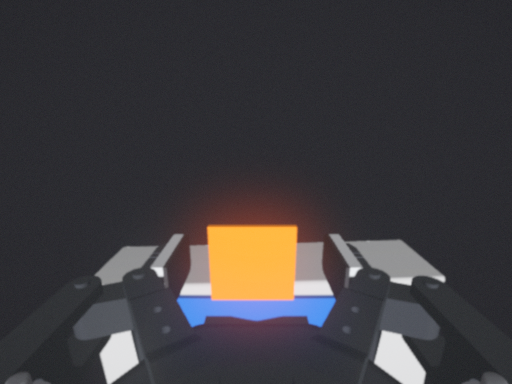

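View pics/s20.png

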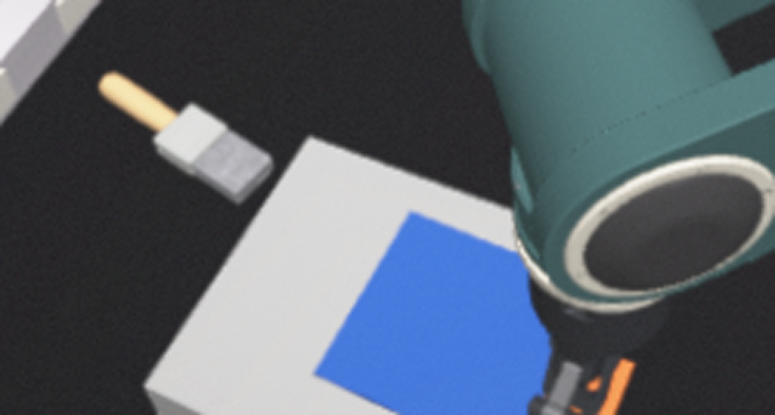

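Request:
arm_command(plan=[0,-0.1,0.2,0,0,-0.2,0.4,0,0,-0.2,0.4,0,0,-0.2,0.4,0,0,-0.2,0.4,0])

```text
time: 33.17
position: [0.4052, 0.3045, 0.2037]
eef_rot: [-3.142, -0.0, 3.052]
force: [0.2, 0.6, 0.7]
opening: 0.842
```

Request:
arm_command(plan=[0,0,0,0,0,0,0,0,0,0,0,0,0,0,0,0,0,0,0,0], grip=255)

```text
time: 33.58
position: [0.4053, 0.3046, 0.204]
eef_rot: [3.141, 0.0, 3.052]
force: [-2.3, -0.9, 4.7]
opening: 0.488
```

Request:
arm_command(plan=[0,0,0,0,0,0,0,0,0,0,0,0,0,0,0,0,0,0,0,0])

```text
time: 34.0
position: [0.4053, 0.3046, 0.204]
eef_rot: [3.141, 0.0, 3.052]
force: [-1.1, -1.5, 5.5]
opening: 0.49
```

Request:
arm_command(plan=[0,0,-0.5,0,0,0,-1,0,0,0,-2,0,0,0,-3,0,0,0,-4,0])

```text
time: 34.42
position: [0.4052, 0.3046, 0.245]
eef_rot: [3.141, 0.0, 3.052]
force: [0.8, 0.2, -1.9]
opening: 0.492
```

Run:
```python
from h import *
s=get_state();print(s["position"],s["eef_rot"],s["force"],s["moment"],s["opening"])
f=grab_frame("wrist");cv2.imwrite("pics/w21.png",f)
f=grab_frame("side");crop(f,100,250,250,134,3.1,"pics/s21.png")
```

```text
[0.4052277  0.30460008 0.24503149] [3.14134339e+00 3.38578758e-04 3.05188404e+00] [ 0.82268521  0.19193471 -1.90347402] [-0.0116402   0.07859502 -0.00614399] 0.4924471217188014
```

View pics/w21.png

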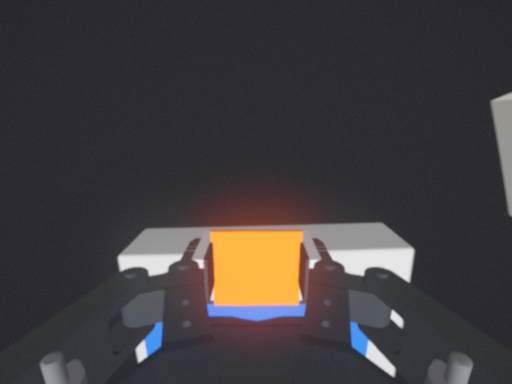

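View pics/s21.png

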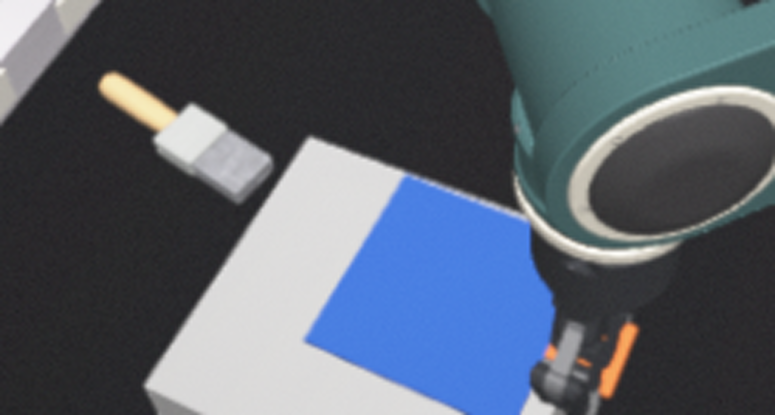

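Request:
arm_command(plan=[0,0,-2.5,0,0,0,-5.5,0,0,0,-9,0,0,0,-13,0,0,0,-17,0])

```text
time: 34.93
position: [0.4048, 0.3043, 0.4152]
eef_rot: [-3.141, -0.001, 3.052]
force: [0.6, 0.4, -1.4]
opening: 0.49
```

Run:
```python
from h import *
f=cv2.imread("pics/w4.png");crop(f,40,130,150,140,5,"pics/w4c.png")
s=get_state();i=camera_info("wrist")
Rt=R.from_euler('xyz',s["eef_rot"]);Rc=R.from_euler('xyz',i["orientation"])
print(s["position"],(Rt.inv()*Rc).as_euler('xyz').tolist(),Rt.inv().apply(i["position"]-s["position"]))
```

```text
[0.40484503 0.30430231 0.41515216] [2.8725738748347975, 2.65843162194912e-06, 1.5705687906733452] [ 6.74787695e-02 -2.30477765e-05  3.08011491e-02]
```

View pics/w4c.png

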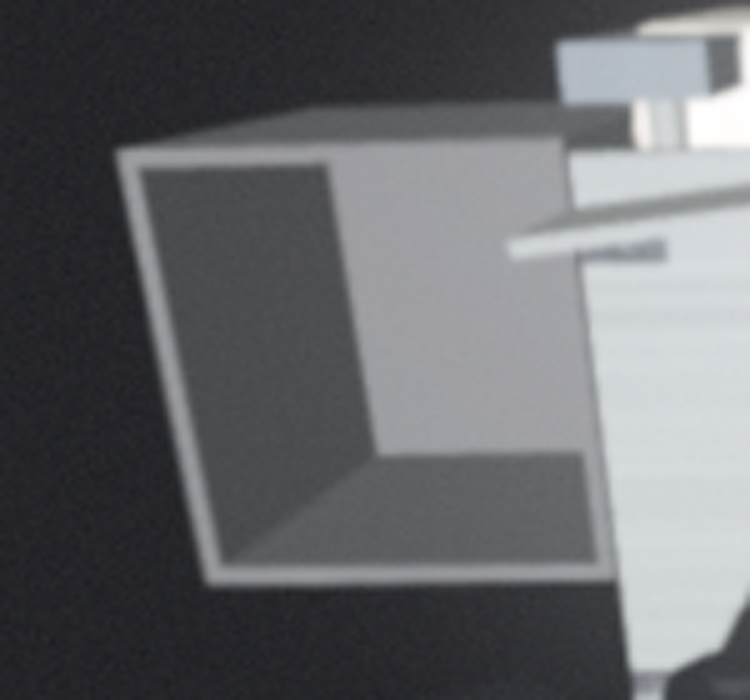

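Run:
```python
from h import *
i=dict(camera_info("wrist"))
Rt=R.from_euler('xyz',[-3.141,.003,-3.141]);
Rt0=R.from_euler('xyz',[np.pi,0,-3.141])
for rt in (Rt,Rt0):
    i["position"]=np.array([.5808,-.0785,.4243])+rt.apply([.0675,0,.0308])
    i["orientation"]=(rt*R.from_euler('xyz',[2.8725738748347975,0,1.57057])).as_euler('xyz')
    W=lambda x,y:(40+(x+.5)/5-.5,130+(y+.5)/5-.5)
    a=px2w(i,*W(117,149),.085);b=px2w(i,*W(208,587),.085)
    print(a,b,np.linalg.norm(a-b),np.arctan2((b-a)[1],(b-a)[0]))
    m=(a+b)/2; d=(b-a)/np.linalg.norm(b-a); print('c',m[:2]+.0525*np.array([-d[1],d[0]]))
```

```text
[ 0.55602971 -0.3016983   0.085     ] [ 0.66685888 -0.29941589  0.085     ] 0.11085267159387191 0.020591002672191744
c [ 0.61036334 -0.24806822]
[ 0.55500424 -0.30145737  0.085     ] [ 0.66564928 -0.29893863  0.085     ] 0.11067371386548475 0.022760263288758662
c [ 0.60913195 -0.2477116 ]
```

Request:
arm_command(plan=[-0.5,-2,0,-0.02,-1.4,-5,0,-0.04,-2.4,-8.4,0,-0.06,-3.4,-11.8,0,-0.09,-4.4,-15.2,0,-0.11])

```text
time: 35.35
position: [0.4352, 0.1478, 0.4137]
eef_rot: [3.142, 0.0, -3.119]
force: [0.5, -0.7, -2.1]
opening: 0.488
```

```bash
cat > g.py <<'E'
from h import *
import sys
T=list(map(float,sys.argv[1:5]))
s=get_state();Rt=R.from_euler('xyz',s["eef_rot"])
d=Rt.inv().apply(np.array(T[:3])-s["position"])*100
dy=(T[3]-s["eef_rot"][2]+np.pi)%(2*np.pi)-np.pi
print(s["position"],s["eef_rot"],s["force"].round(1),s["opening"]);print("tool cm",d.round(2),"turn",-dy)
E
python3 g.py .5214 -.2506 .415 3.1616
```

```text
[0.43518711 0.1478071  0.41370737] [ 3.14157572e+00  2.68104909e-04 -3.11902536e+00] [ 0.5 -0.7 -2.1] 0.48807908916656084
tool cm [ -7.72 -40.03  -0.13] turn 0.002559945652093276
```

Request:
arm_command(plan=[-0.7,-3.4,0,0,-1.4,-6.8,0,0,-2.1,-10.2,0,0,-2.8,-13.6,0,0,-3.5,-17,0,0])

```text
time: 35.77
position: [0.4737, -0.0218, 0.4138]
eef_rot: [-3.142, 0.0, -3.121]
force: [0.0, 1.2, -1.3]
opening: 0.493
```

Request:
arm_command(plan=[-0.7,-3.4,0,0,-1.4,-6.8,0,0,-2.1,-10.2,0,0,-2.8,-13.6,0,0,-3.4,-16.5,0,0])

```text
time: 36.18
position: [0.5112, -0.1866, 0.4135]
eef_rot: [-3.141, -0.0, -3.122]
force: [0.4, 1.0, -1.8]
opening: 0.49
```

Request:
arm_command(plan=[-0.4,-2.5,0,0,-0.8,-5,0,0,-0.8,-6.3,0,0,-0.8,-6.5,0,0,-0.8,-6.5,0,0])

```text
time: 36.6
position: [0.5203, -0.2494, 0.4133]
eef_rot: [3.141, -0.001, -3.122]
force: [-0.1, 1.0, -1.6]
opening: 0.487
```

```bash
python3 g.py .5214 -.2506 .415 3.1616
python3 - <<'E'
from h import *
f=grab_frame("wrist");cv2.imwrite("pics/w22.png",f)
f=grab_frame("top");cv2.imwrite("pics/t22.png",f)
f=grab_frame("side");cv2.imwrite("pics/s22.png",f)
E
```

```text
[ 0.52034858 -0.24940626  0.41334236] [ 3.14114019e+00 -6.32715976e-04 -3.12236747e+00] [-0.1  1.  -1.6] 0.4870871937892032
tool cm [-0.1  -0.12 -0.17] turn -0.0007821658699924683
```

View pics/w22.png

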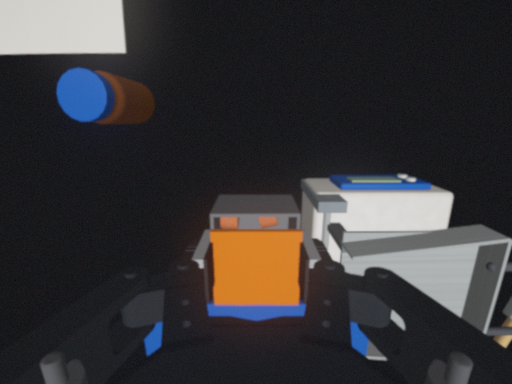

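View pics/t22.png

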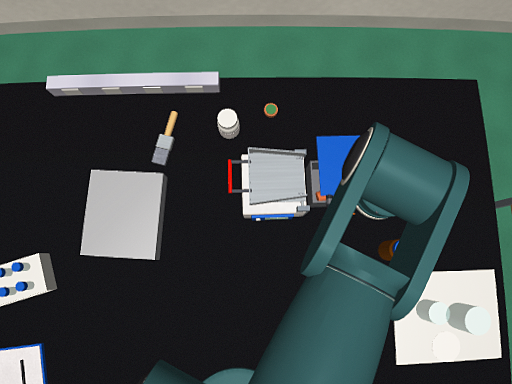

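View pics/s22.png

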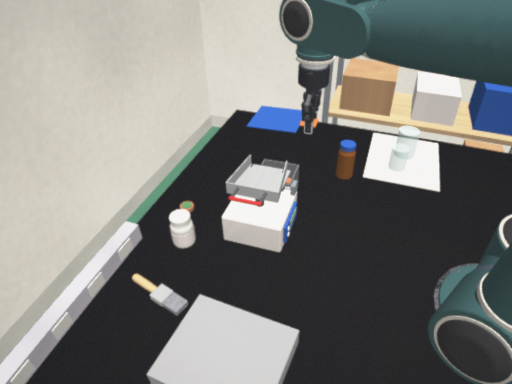

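Run:
```python
from h import *
f=cv2.imread("pics/w22.png");crop(f,195,180,130,140,5,"pics/w22c.png")
i=camera_info("wrist")
for c in [(.610,-.2488)]:
    x=np.array([np.cos(.02),np.sin(.02)]);y=np.array([-x[1],x[0]])
    q=[[*(np.array(c)+a*x*.055+b*y*.0525),.085] for a,b in [(-1,-1),(-1,1)]]
    p=w2px(i,q);print(p,((p-[195,180]+.5)*5-.5).round(0))
```

```text
[[208.3557327  212.18036018]
 [299.21350535 212.28627431]] [[ 69. 163.]
 [523. 163.]]
```

View pics/w22c.png

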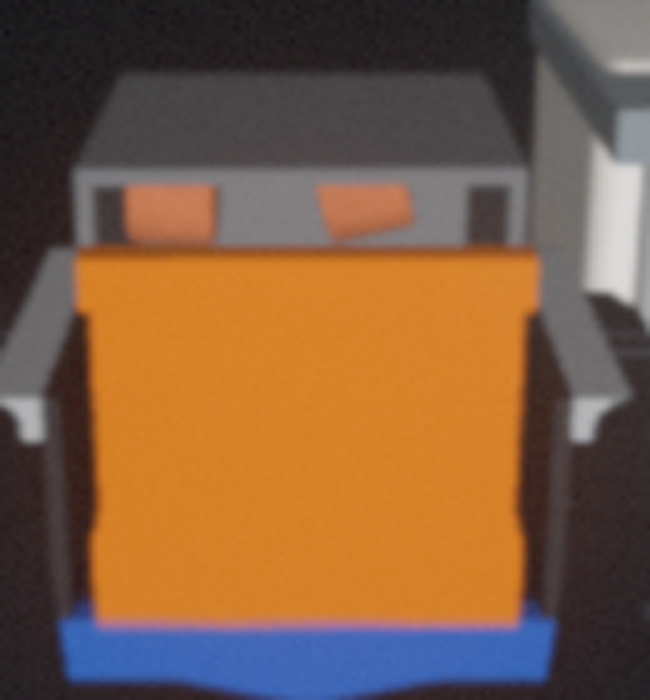

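```bash
python3 - <<'E'
from h import *
i=camera_info("wrist");s=get_state()
W=lambda x,y:(195+(x+.5)/5-.5,180+(y+.5)/5-.5)
for dz in (.151,.154):
    z=s["position"][2]-dz
    a=px2w(i,*W(76,250),z);b=px2w(i,*W(540,248),z)
    m=(a+b)/2;print(a,b,np.linalg.norm(a-b),m-s["position"],np.arctan2(-(b-a)[0],(b-a)[1]))
E
python3 g.py .522 -.2498 .26 3.1616
```

```text
[ 0.50323817 -0.27042198  0.26288794] [ 0.50210178 -0.22639682  0.26288794] 0.04403982543338003 [-0.01773647 -0.00026938 -0.151     ] 0.025806594228675258
[ 0.50449367 -0.27094201  0.25988794] [ 0.50332891 -0.22581778  0.25988794] 0.04513926645831805 [-0.01649515 -0.00023987 -0.154     ] 0.025806594228674155
[ 0.52040645 -0.24814002  0.41388794] [ 3.14152731e+00  2.66454140e-04 -3.12057143e+00] [-0.2  0.3 -1.8] 0.4932169305408954
tool cm [-0.15 -0.17 15.39] turn 0.001013877339589797
```

Request:
arm_command(plan=[-0.15,-0.15,2.5,0,-0.15,-0.15,5.5,0,-0.15,-0.15,8.5,0,-0.15,-0.15,11.5,0,-0.15,-0.15,14,0])

```text
time: 37.17
position: [0.5217, -0.2493, 0.2719]
eef_rot: [3.141, -0.0, -3.12]
force: [0.5, 0.0, -2.2]
opening: 0.491
```

Request:
arm_command(plan=[0,0,0.5,0,0,0,1,0,0,0,1.4,0,0,0,1.4,0,0,0,1.4,0])

```text
time: 37.58
position: [0.5223, -0.2506, 0.2612]
eef_rot: [-3.141, 0.002, -3.121]
force: [-0.1, -0.7, -1.9]
opening: 0.495
```

```bash
python3 g.py .522 -.2498 .240 3.1616
python3 - <<'E'
from h import *
f=grab_frame("wrist");cv2.imwrite("pics/w23.png",f)
f=grab_frame("side");crop(f,190,110,200,120,4,"pics/s23.png")
E
```

```text
[ 0.52230473 -0.25060337  0.26115763] [-3.14067065e+00  1.58823477e-03 -3.12118748e+00] [-0.1 -0.7 -1.9] 0.4947113941742273
tool cm [0.03 0.08 2.12] turn 0.0003978270016560259
```

View pics/s23.png

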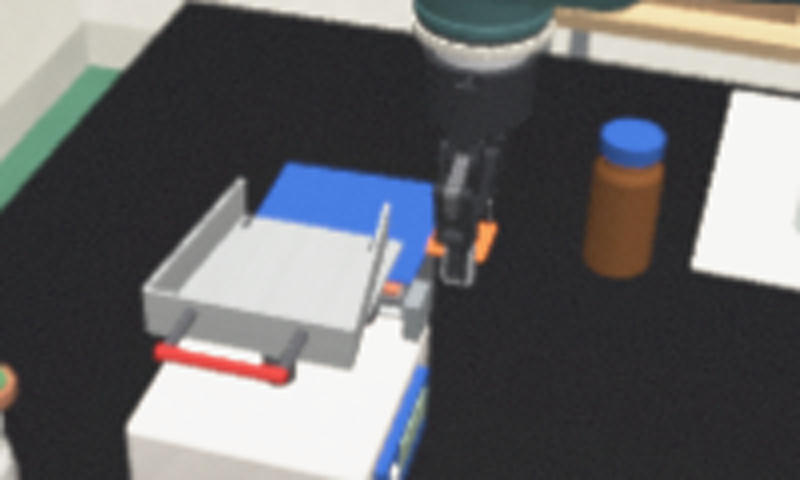

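View pics/w23.png

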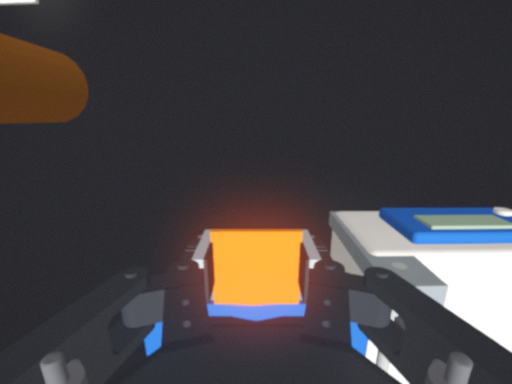

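Lower gently to contact.

Request:
arm_command(plan=[0,0.1,0.5,0,0,0.1,1,0,0,0.1,1.4,0,0,0.1,1.7,0,0,0.1,1.9,0])

```text
time: 38.1
position: [0.5219, -0.2496, 0.24]
eef_rot: [3.141, -0.001, -3.121]
force: [0.0, -0.2, -0.8]
opening: 0.493
```

Request:
arm_command(plan=[0,0,0.1,0,0,0,0.2,0,0,0,0.3,0,0,0,0.3,0,0,0,0.3,0])

```text
time: 38.52
position: [0.522, -0.2497, 0.2383]
eef_rot: [-3.141, 0.0, -3.121]
force: [-4.0, 0.6, 4.7]
opening: 0.496
```

```bash
python3 g.py .522 -.2498 .2385 3.1616
```

```text
[ 0.52202443 -0.24965068  0.23825773] [-3.14136739e+00  2.87346205e-04 -3.12134494e+00] [-4.   0.6  4.7] 0.4960349150838302
tool cm [ 0.   -0.01 -0.02] turn 0.00024036931007564988
```

Request:
arm_command(plan=[0,0,0,0,0,0,0,0,0,0,0,0,0,0,0,0,0,0,0,0], grip=70)

```text
time: 38.93
position: [0.522, -0.2496, 0.2377]
eef_rot: [-3.142, 0.0, -3.121]
force: [1.2, -0.1, -0.3]
opening: 0.725
```

Request:
arm_command(plan=[0,0,-0.5,0,0,0,-2,0,0,0,-4,0,0,0,-7,0,0,0,-10,0])

```text
time: 39.35
position: [0.5218, -0.2495, 0.3387]
eef_rot: [3.141, -0.001, -3.121]
force: [0.7, -0.0, 1.2]
opening: 0.725
```

Request:
arm_command(plan=[2.5,1.5,-1.5,0,5,4,-3,0,7,7.5,-4,0,9,11,-4,0,10,14,-4,0])

```text
time: 39.77
position: [0.4172, -0.1103, 0.3788]
eef_rot: [-3.141, 0.002, -3.122]
force: [1.2, -0.9, -0.3]
opening: 0.726
```

Request:
arm_command(plan=[0,4,0,0,0,8,0,0,0,12,0,0,0,16,0,0,0,19,0,0])

```text
time: 40.18
position: [0.4144, 0.0807, 0.3784]
eef_rot: [3.141, 0.001, -3.121]
force: [0.5, -0.9, -0.1]
opening: 0.726
```

```bash
python3 g.py .5 .2 .4 3.1616
python3 - <<'E'
from h import *
f=grab_frame("top");cv2.imwrite("pics/t24.png",f);crop(f,200,90,210,180,3.8,"pics/t24c.png")
f=grab_frame("side");cv2.imwrite("pics/s24.png",f);crop(f,190,110,200,120,4,"pics/s24c.png")
E
```

```text
[0.4144473  0.080748   0.37843958] [ 3.14109878e+00  1.26889664e-03 -3.12062126e+00] [ 0.5 -0.9 -0.1] 0.7257994047786873
tool cm [-8.81 11.74 -2.14] turn 0.0009640505564973978
```

View pics/t24c.png

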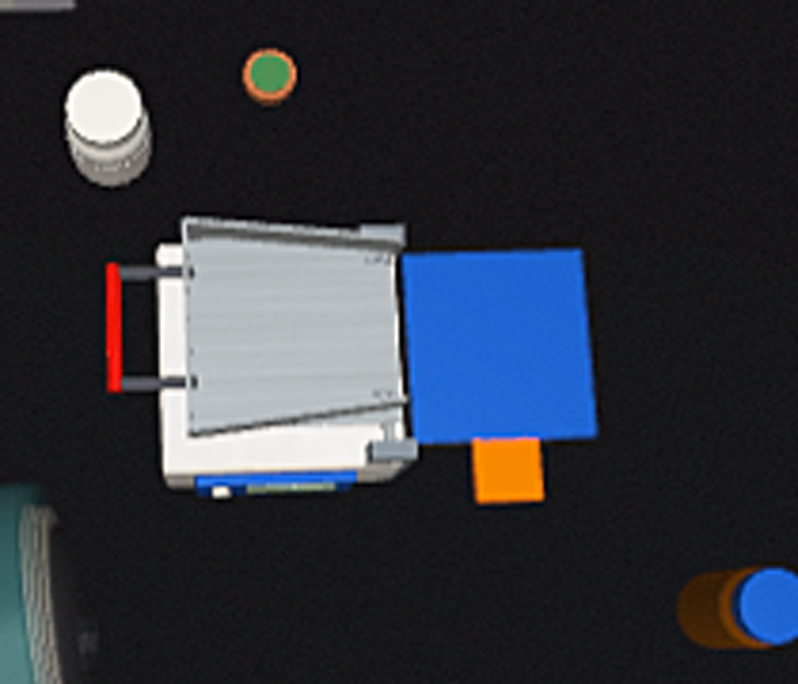

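View pics/s24c.png

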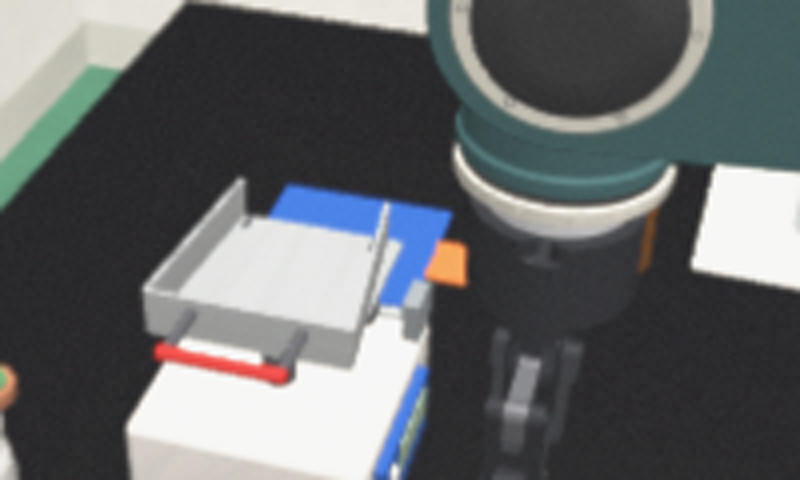

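View pics/t24.png

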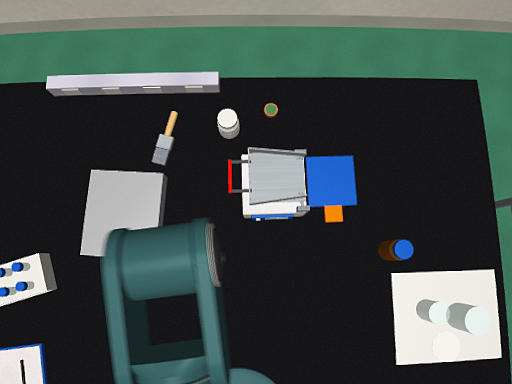

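Run:
```python
from h import *
it=camera_info("top")
P=lambda x,y:(200+(x+.5)/3.8-.5, 90+(y+.5)/3.8-.5)
c=[px2w(it,*P(*a),.088) for a in [(402,255),(581,249),(597,436),(414,443)]]
for a in c:print(a.round(4))
print(np.mean(c,0)); print('yaw from -y side',np.arctan2(*(c[1]-c[2])[[1,0]]),'front',np.arctan2((c[1]-c[0])[0],-(c[1]-c[0])[1]),np.linalg.norm(c[1]-c[2]),np.linalg.norm(c[0]-c[1]))
t=[px2w(it,*P(*a),.088) for a in [(475,504),(545,502)]];print(t)
x=np.array([np.cos(.02),np.sin(.02)]);print('centre from tab',(t[0]+t[1])[:2]/2+.106*x)
```

```text
[ 0.674  -0.1839  0.088 ]
[ 0.6776 -0.3084  0.088 ]
[ 0.5472 -0.3114  0.088 ]
[ 0.544  -0.1872  0.088 ]
[ 0.61068161 -0.24773972  0.088     ]
yaw from -y side 0.022558385114798744 front 0.02851508120084643 0.1303957625617706 0.12456925395868067
[array([ 0.50261407, -0.22648116,  0.088     ]), array([ 0.50325915, -0.27357417,  0.088     ])]
centre from tab [ 0.60891541 -0.24790781]
```

```bash
python3 -c "
from bench import *
print(get_state()['force']);print(close_job())"
```

```text
[ 0.60042069 -1.12881574 -0.33016401]
the job is handed in; nothing more can be done
None
```

The job is done and handed in at about 40 s of robot time. No plug missed the bin, so none had to be put in by hand.

- **Plugs:** There were four. All of them stood released in the pan together. I tipped them out by the red bar, then lowered the pan back to level and let go. The top picture afterwards showed all four lying in the bin. Pressing the pan down onto its stop gave about 49 N at the wrist, through the fingers only.
- **Cover:** I pushed it until about 34 mm of its 41 mm tab stuck out over the slab's near edge, pinched it there and laid it on the bin.
- **Last checks:** In the last top picture the cover measures 130 × 125 mm at rim height, so it lies flat. Its centre is within about 2 mm of the bin's and its turn is within about 0.01 rad. The camera estimates of the bin centre differed from each other by 1–2 mm. The flask, jar and brush look unmoved, and the arm stood clear with no contact force.

One round object behind the weigher is wider than a plug (about 40 mm) and has a green top. I took it as not a plug and left it where it was.

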